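# Lay out the tea things on the desk

### The job

Lay out the tea things, in this order: stand the big cup in the middle of the round coaster, put the infuser basket down into it until its flange rests on the rim, and put the big lid on the infuser; then stand the small cup in the middle of the square coaster and put the small lid on it. Let go of each thing before taking the next, and leave the plant and the chess king where they stand.

Things in the scene. Friction and masses are not known exactly. Their poses are not given: they have to be found in the camera images.
- round_coaster: flat round cork coaster, 90 mm across, 6 mm thick, fixed to the desk. Origin: centre of its underside, on the desk; z up.
- square_coaster: flat square cork coaster, 90 by 90 mm, 6 mm thick, fixed to the desk at any yaw. Origin: centre of its underside, on the desk; z up, x and y along its sides.
- big_cup: the larger of two blue stoneware cups without handles: round, straight-sided, open at the top, outside 64 mm across, 72 mm high, wall 4 mm (mouth 56 mm across), inner floor 5 mm up; about 0.2 kg. Stands upright on the desk. Origin: centre of its underside; z is its axis, up.
- small_cup: the smaller blue stoneware cup, same shape without handle: outside 44 mm across, 50 mm high, wall 3.5 mm (mouth 37 mm across), inner floor 5 mm up; about 0.1 kg. Stands upright on the desk. Origin: centre of its underside; z is its axis, up.
- infuser: steel tea basket standing on the desk, 72 mm high, 0.09 kg. Tapered basket, 40 mm across at the foot, 52 at 50 mm height; flange 62 across at 50-54 mm; upright open collar, outside 50, inside 43 across, at 54-72 mm (grip it here). Seated in the big cup, flange on rim, its underside is 22 mm above the cup's. Origin: centre of underside; z its axis, up.
- big_lid: the larger of two round wooden lids, lying plug down, 0.05 kg: plug 37 mm across (bevelled to 30 at the bottom), 8 mm high; disc 56 mm across, 6 mm thick; round knob 18 mm across, 24 mm high (38 mm in all). Plug goes into the infuser's collar, disc rests on the collar's top edge. Origin: centre of the plug's underside; z its axis, up.
- small_lid: the smaller round wooden lid, lying plug down, 0.03 kg: plug 32 mm across (bevelled to 25 at the bottom), 8 mm high; disc 42 mm across, 6 mm thick; round knob 18 mm across, 24 mm high (38 mm in all). Plug goes into the small cup's mouth, disc rests on its rim. Origin: centre of the plug's underside; z its axis, up.
- king: bystander: dark wooden chess king, 79 mm high, 28 mm across the foot, loose on a chessboard (270 mm square, 12 mm thick) at the far side of the desk. Origin: centre of its underside, on the board; z up.
- plant: bystander: leafy green house plant in a white pot, loose, pot 104 mm across and 85 mm high, leaves spreading to about 90 mm from its axis and up to 210 mm high, at the right of the work (-y). Origin: centre of the pot's underside; z up.
Not all that is in view belongs to the job. What is shaped like the small_lid but green is not meant. What is shaped like the big_lid but pink is not meant.

How it is judged:
By the outcome, as a careful person would: the job done as asked, in the order asked, and still so for the second after the job is handed in, with the robot touching nothing.
It also fails if it takes over 120 s, if anything falls off the work surface, if the arm or the gripper's body presses on something with over 40 N, if the wrist force passes 120 N, or if a joint passes its speed limit or range.

### The arm

A 7-joint arm with a two-finger parallel gripper is mounted at the origin on the work surface. World frame = base frame: x ahead of the robot, y to its left, z up, the work surface at z = 0. Lengths are in m, angles in degrees, forces in N, time in s.
With the tool pointing down it reaches from about 0.425 to 0.875 m from the base axis. Payload 4.7 kg.
Tool frame: the origin (TCP) lies midway between the tips of the shut fingers; the grasp point (between the pads) lies 19 mm behind it; z points along the fingers, x is the direction in which the jaws open and shut, and the axes are right-handed (so a half turn about z gives the same grasp; the last joint's range is limited). The gripper opens to 87 mm and grips with 3 to 60 N. Pads are 19 mm wide; open, the fingers measure 117 mm over their backs; the gripper's body (75 mm by 190 mm) begins 51 mm behind the grasp point.
Start: joints at [75.579, 18.392, -4.016, 83.108, 1.295, 78.541, -3.26], TCP at [0.171, -0.627, 0.223] pointing down, gripper open.
Joint ranges: [-163.93, 163.93], [-17.29, 119.83], [-79.2, 71.16], [3.27, 140.29], [-89.18, 269.18], [5.43, 117.66], [-154.24, 154.24]. Speed limits (degrees/s): [147.25, 147.25, 180, 180, 180, 180, 180].

### API

Orientations are given as [roll, pitch, yaw] about the fixed x, y, z axes, in that order (R = Rz(yaw) Ry(pitch) Rx(roll)).
In Python, from cell import telemetry, optics, env gives the robot as it stands.
- The arm moves only by the tool arm_command, never from a script. Its arguments are lists of equal length, an entry for each row: "translation": the shift along the tool's x, y, z in cm, a list of three; "twist": the turn about the tool's z in degrees. In form: {"translation": [[x, y, z], ...], "twist": [twist, ...]}. A call has 1 to 10 rows; each row shifts and turns the pose as measured when the row begins, along the tool's axes as they then stand; what a row does not reach is not made up. A row lasts 1/8 s, in which the tool goes at most 62.5 mm and 10.7 degrees, less where a joint would pass 70% of its speed; a pose out of reach is approached as far as the arm can. A call is refused whole if a number of a shift passes 6.25 or a number of a turn 10.7, either way. A call with a gripper value outside its range is refused whole. "grip" is the opening in per cent of the stroke, from 0 (shut) to 100 (fully open), set as the call begins (left out, the last holds). The fingers move at their own pace and stop on an object; "force" is the grip in N (left out, the last holds). Time passes only in rows, so rows that do not move let the fingers close. It gives the time, the measured TCP pose, the force and the opening at its end, in the units of the state.
- telemetry.get_obs(): the state, without advancing time (a new reading comes with each control period).
- optics.read_camera(name): name is "side" or "top" or "wrist"; returns a dict with "img" (480x640x3 uint8, blue, green, red), "fx", "fy", "cx", "cy" (pixels), "extrinsics" (4x4, takes a point from camera to world coordinates); the wrist camera has in their place "hand_eye" (4x4, takes a point from camera to tool coordinates, whose origin is the TCP and whose axes are the tool frame's). Camera axes: x right, y up, looking along -z (the intrinsics and any distortion apply to the point x, -y, -z); pixel columns grow to the right and rows downward; lengths in m; the calibration is good to about 2 mm. A picture is of the moment at which its call begins: read the wrist's pose just before it. There is no depth.
- env.sign_off(): hands the job in, once; it reports no verdict.
The state is a dict: "time_s": time; "qpos": joint angles; "joint_velocities": joint speeds; "effort": joint torques, N m; "tool_pos": TCP position; "tool_rot": TCP orientation; "force": force on the tool from outside, world axes, zero at the start; "wrist_torque": the same for the moment, N m; "grip_width": finger opening in m.
Only numpy, scipy, OpenCV 4.12 (cv2) and the standard library are available. Lean on these libraries where they do the work, as an engineer would, in place of code of your own. Each camera call takes 0.05 s, during which the arm holds its last target. There are 200 camera calls.

## Working session

There is one attempt and no reset: what is moved stays moved. The work goes in short steps, Python scripts to look and compute and a tool call to move; the robot and the scene stay as the last step left them, time stands still between calls to the robot, and variables do not carry over. Pictures are saved under pics/ and viewed, about 12 in all and at most 16, crops included, and the job is handed in when it is done.

Besides the shell and the picture viewer there is one more tool, called after "Call:" as name([rows], argument=value, ...), one row to a line, values as JSON. arm_command: Moves the arm, as the interface text tells. Its arguments: {"type":"object","properties":{"translation":{"type":"array","items":{"type":"array","items":{"type":"number"}}},"twist":{"type":"array","items":{"type":"number"}},"grip":{"type":"number"},"force":{"type":"number"}},"required":["translation","twist"]}

```bash
ls; mkdir -p pics
cat > h.py <<'E'
import numpy as np, cv2
from cell import telemetry, optics, env
from scipy.spatial.transform import Rotation as R
def tool():
    s=telemetry.get_obs(); T=np.eye(4)
    T[:3,:3]=R.from_euler('xyz',s['tool_rot'],degrees=True).as_matrix(); T[:3,3]=s['tool_pos']; return T
def cam(name):
    T=tool(); c=optics.read_camera(name)
    c['X']=T@np.array(c['hand_eye']) if name=='wrist' else np.array(c['extrinsics'])
    return c
def ray(c,u,v):
    K=np.array([[c['fx'],0,c['cx']],[0,c['fy'],c['cy']],[0,0,1.]])
    d=np.array(c.get('distortion',np.zeros(5)),float)
    p=cv2.undistortPoints(np.array([[[u,v]]],float),K,d)[0,0]
    D=c['X'][:3,:3]@np.array([p[0],-p[1],-1.]); return c['X'][:3,3],D
def onz(c,u,v,z):
    o,d=ray(c,u,v); return o+d*(z-o[2])/d[2]
def proj(c,P):
    q=np.linalg.inv(c['X'])@np.append(P,1); return np.array([c['cx']+c['fx']*q[0]/-q[2],c['cy']-c['fy']*q[1]/-q[2]])
def tri(a,b):
    (o1,d1),(o2,d2)=a,b
    A=np.stack([d1,-d2],1); t=np.linalg.lstsq(A,o2-o1,rcond=None)[0]
    p,q=o1+t[0]*d1,o2+t[1]*d2; return (p+q)/2,np.linalg.norm(p-q)
E
python3 - <<'E'
from h import *
s=telemetry.get_obs(); print({k:np.round(v,3) for k,v in s.items()})
for n in ('top','side','wrist'):
    c=cam(n); cv2.imwrite(f'pics/{n}0.png',c['img']); print(n,[k for k in c if k!='img'],c['fx'],c['cx'],c['cy'],np.round(c['X'],3).tolist(),c.get('distortion'))
E
```

```text
pics
{'time_s': np.float64(0.0), 'qpos': array([75.579, 18.438, -4.018, 83.176,  1.297, 78.54 , -3.261]), 'joint_velocities': array([ 0.029, -0.133,  0.001,  0.087, -0.057,  0.055,  0.013]), 'effort': array([ 1.0000e-03, -4.9128e+01, -4.0400e-01, -3.1252e+01, -6.4000e-02,
        4.4000e-02,  0.0000e+00]), 'tool_pos': array([ 0.171, -0.627,  0.221]), 'tool_rot': array([ 1.79993e+02,  1.09000e-01, -7.47680e+01]), 'force': array([-0.768, -0.554, -1.119]), 'wrist_torque': array([ 0.017, -0.042,  0.02 ]), 'grip_width': np.float64(0.087)}
top ['fx', 'fy', 'cx', 'cy', 'extrinsics', 'X'] 552.4873883932778 311.6735969103632 236.0269016218911 [[0.023, 0.994, -0.11, 0.456], [-0.999, 0.02, -0.026, -0.095], [-0.024, 0.11, 0.994, 1.07], [0.0, 0.0, 0.0, 1.0]] None
side ['fx', 'fy', 'cx', 'cy', 'extrinsics', 'X'] 521.1108489323719 319.88920799854503 244.48421642762307 [[-0.992, 0.084, -0.093, 0.472], [-0.125, -0.712, 0.691, 0.636], [-0.008, 0.697, 0.717, 0.808], [0.0, 0.0, 0.0, 1.0]] None
wrist ['fx', 'fy', 'cx', 'cy', 'hand_eye', 'X'] 430.81031054659945 316.33828297583676 235.42789791920782 [[0.263, 0.922, 0.285, 0.249], [-0.965, 0.252, 0.076, -0.605], [-0.002, -0.295, 0.956, 0.383], [0.0, 0.0, 0.0, 1.0]] None
```

View pics/top0.png

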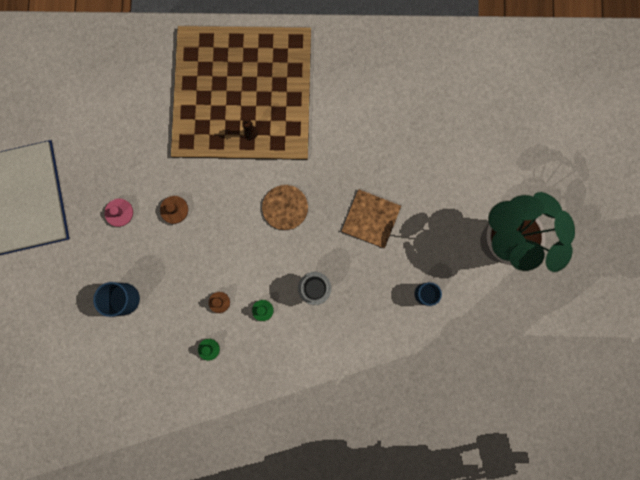

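View pics/side0.png

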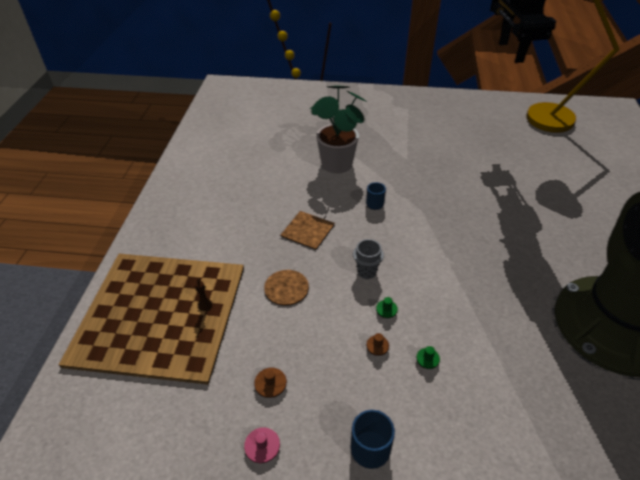

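The top view shows the round coaster at (285,207), square coaster (371,218), big cup (117,299), infuser (315,288), small cup (428,294), big brown lid (173,210) and small brown lid (218,302). The pink and green lids are decoys. The side view shows the same layout, with the plant at (337,140) and the king at (203,296).

```bash
cat > m.py <<'E'
from h import *
def blob(img,box,kind):
    x0,y0,x1,y1=box; im=cv2.resize(img[y0:y1,x0:x1],None,fx=4,fy=4,interpolation=cv2.INTER_CUBIC)
    h=cv2.cvtColor(im,cv2.COLOR_BGR2HSV); H,S,V=[h[...,i].astype(int) for i in range(3)]
    m={'brown':((H<20)&(S>110)),'blue':((H>95)&(H<125)&(S>80))}[kind].astype(np.uint8)*255
    m=cv2.morphologyEx(m,cv2.MORPH_OPEN,np.ones((5,5)))
    m=cv2.morphologyEx(m,cv2.MORPH_CLOSE,np.ones((9,9)))
    k=max(cv2.findContours(m,cv2.RETR_EXTERNAL,cv2.CHAIN_APPROX_NONE)[0],key=cv2.contourArea)
    return (k[:,0,:].astype(float)+.5)/4-.5+[x0,y0]
E
python3 - <<'E'
from m import *
t,s=cam('top'),cam('side')
box={'round':((250,175,320,240),(255,262,318,312)),'square':((335,185,408,252),(275,205,342,252)),
'biglid':((150,190,198,232),(248,362,294,404)),'smalllid':((198,285,236,320),(360,328,396,362)),
'bigcup':((85,275,150,325),(342,402,402,475)),'smallcup':((408,275,448,312),(358,175,392,214))}
for n,(bt,bs) in box.items():
    k='blue' if 'cup' in n else 'brown'; out=[n]
    for c,b in((t,bt),(s,bs)):
        p=blob(c['img'],b,k).astype(np.float32)
        (e,ax,an)=cv2.fitEllipse(p); m=cv2.moments(p.reshape(-1,1,2)); cen=(m['m10']/m['m00'],m['m01']/m['m00'])
        out+=[np.round(e,1),np.round(ax,1),np.round(cen,1),np.round([*p.min(0),*p.max(0)],0)]
        z={'round':.006,'square':.006,'biglid':.012,'smalllid':.012,'bigcup':.04,'smallcup':.025}[n]
        out.append(np.round(onz(c,*cen,z),4))
    print(*out)
# crops
a=[cv2.resize(t['img'][265:335,80:150],(280,280),interpolation=2),cv2.resize(t['img'][260:320,285:345],(280,280),interpolation=2),cv2.resize(t['img'][270:320,405:455],(240,280),interpolation=2)]
b=[cv2.resize(s['img'][400:475,335:410],(280,280),interpolation=2),cv2.resize(s['img'][230:290,340:400],(280,280),interpolation=2),cv2.resize(s['img'][170:220,350:400],(240,280),interpolation=2)]
cv2.imwrite('pics/crops.png',np.vstack([np.hstack(a),np.hstack(b)]))
E
```

```text
round [284.5 207.1] [44.  45.2] [284.5 207.1] [262. 185. 307. 229.] [ 0.6291 -0.0127  0.006 ] [286.  287.3] [34.7 43.5] [286.  287.3] [265. 270. 308. 305.] [ 0.6281 -0.0107  0.006 ]
square [370.7 218.3] [52.7 53.9] [370.7 218.3] [342. 190. 400. 247.] [ 0.6103 -0.1808  0.006 ] [307.2 229.8] [32.7 46.6] [307.2 229.8] [281. 212. 333. 248.] [ 0.6096 -0.1779  0.006 ]
biglid [173.5 209.3] [27.1 27.9] [173.5 209.3] [160. 196. 187. 223.] [0.6196 0.2035 0.012 ] [270.  382.2] [28.9 31.8] [270.  382.2] [254. 368. 286. 397.] [0.6186 0.2027 0.012 ]
smalllid [218.7 302. ] [20.5 21. ] [218.7 302. ] [209. 292. 229. 312.] [0.4424 0.1074 0.012 ] [377.3 344.5] [20.6 21.5] [377.3 344.6] [367. 333. 388. 354.] [0.4416 0.1056 0.012 ]
bigcup [115.4 298.8] [33.6 46.3] [115.5 298.8] [ 93. 282. 138. 315.] [0.444 0.296 0.04 ] [371.6 438.1] [42.5 59.2] [371.6 438.2] [351. 410. 394. 467.] [0.443  0.2915 0.04  ]
smallcup [427.9 293.6] [22.  25.9] [427.9 293.6] [415. 283. 441. 305.] [ 0.4672 -0.2878  0.025 ] [375.4 195.3] [17.6 27.9] [375.3 195.4] [367. 183. 385. 208.] [ 0.4665 -0.2896  0.025 ]
```

View pics/crops.png

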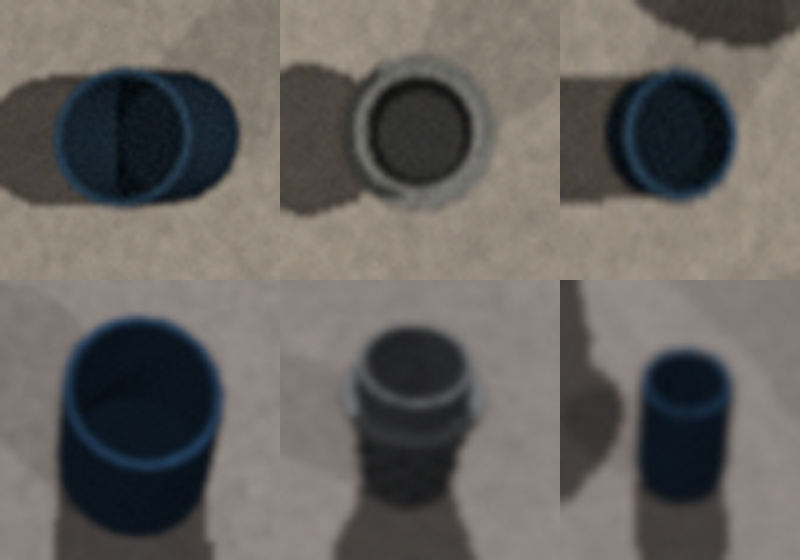

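The crops show the rim centres. Big cup: top (110.6,298.9), side (373.3,430.3). Infuser collar: top (315.2,287.9), side (368.5,248.6). Small cup: top (429.8,294.1), side (376.5,188.4). I'll triangulate these.

Run:
```python
from h import *
t,s=cam('top'),cam('side')
for n,a,b,z in (('bigcup',(110.6,298.9),(373.3,430.3),.072),('infuser',(315.2,287.9),(368.5,248.6),.072),('smallcup',(429.8,294.1),(376.5,188.4),.05)):
    print(n,*np.round(tri(ray(t,*a),ray(s,*b)),4), np.round(onz(t,*a,z),4),np.round(onz(s,*b,z),4))
for n,a,b,z in (('round',(284.5,207.1),(286,287.3),.006),('square',(370.7,218.3),(307.2,229.8),.006)):
    print(n,*np.round(tri(ray(t,*a),ray(s,*b)),4))
print('plant',onz(t,505,240,.085),onz(s,337,133,.085),'king',onz(t,250,133,.03))
T=tool();
for p in ((.446,.29),(.47,-.1),(.447,-.078)): print(np.hypot(*p),np.degrees(np.arctan2(p[1],p[0])))
```

```text
Traceback (most recent call last):
ValueError: setting an array element with a sequence. The requested array has an inhomogeneous shape after 1 dimensions. The detected shape was (2,) + inhomogeneous part.
```

```bash
sed -i 's|return (p+q)/2,np.linalg.norm(p-q)|return np.round(np.append((p+q)/2,np.linalg.norm(p-q)),4)|' h.py
python3 - <<'E'
from h import *
t,s=cam('top'),cam('side')
for n,a,b,z in (('bigcup',(110.6,298.9),(373.3,430.3),.072),('infuser',(315.2,287.9),(368.5,248.6),.072),('smallcup',(429.8,294.1),(376.5,188.4),.05),('round',(284.5,207.1),(286,287.3),.006),('square',(370.7,218.3),(307.2,229.8),.006)):
    print(n,tri(ray(t,*a),ray(s,*b)), np.round(onz(t,*a,z),4),np.round(onz(s,*b,z),4))
print('plant',onz(t,505,240,.085),onz(s,337,133,.085),'king',onz(t,250,133,.03))
E
```

```text
bigcup [0.4432 0.2933 0.0709 0.0017] [0.4441 0.2928 0.072 ] [0.4424 0.2938 0.072 ]
infuser [ 0.4721 -0.0773  0.0675  0.0006] [ 0.4724 -0.0773  0.072 ] [ 0.4718 -0.0729  0.072 ]
smallcup [ 0.4658 -0.287   0.0481  0.0009] [ 0.4662 -0.2867  0.05  ] [ 0.4653 -0.2847  0.05  ]
round [ 0.629  -0.0125  0.0037  0.0009] [ 0.6291 -0.0127  0.006 ] [ 0.6281 -0.0106  0.006 ]
square [ 0.6105 -0.1811  0.003   0.0007] [ 0.6104 -0.1808  0.006 ] [ 0.6096 -0.178   0.006 ]
plant [ 0.56464635 -0.4132006   0.085     ] [ 0.57195753 -0.44192083  0.085     ] king [0.76939325 0.05663796 0.03      ]
```

Heights agree with the spec to within 2–4 mm. I'll swing the arm left towards the big cup, staying high and inside the plant.

Call:
arm_command([
  [-1,-5.9,-1],
  [-1,-5.9,-1],
  [-1,-5.9,-1],
  [-1,-5.9,-1],
  [-1,-5.9,-1],
  [-1,-5.9,0],
  [-1,-5.9,0],
  [-1,-5.9,0],
  [-1,-5.9,0],
  [-1,-5.9,0],
], twist=[-6,-6,-6,-6,-6,-6.5,-6.5,-6.5,-6.5,-6.5], grip=100, force=25)

```text
time_s: 1.7
tool_pos: [0.5211, -0.1659, 0.2724]
tool_rot: [179.8, -0.1, -11.0]
force: [0.1, -0.6, 0.8]
grip_width: 0.0869
```

```bash
cat > plan.py <<'E'
from h import *
import sys
def plan(x,y,z,yaw,n):
    s=telemetry.get_obs(); p=np.array(s['tool_pos']); yw=s['tool_rot'][2]
    d=(np.array([x,y,z])-p)/n*100; dy=((yaw-yw+180)%360-180)/n
    tr=[]
    for i in range(n):
        a=np.radians(yw+dy*i); tr.append([round(d@[np.cos(a),np.sin(a),0],2),round(d@[np.sin(a),-np.cos(a),0],2),round(-d[2],2)])
    print('pose',np.round(p,4),round(yw,2),'w',round(float(s['grip_width']),4),'F',np.round(s['force'],1)); print(tr,[round(-dy,2)]*n)
if __name__=='__main__': plan(*map(float,sys.argv[1:5]),int(sys.argv[5]))
E
python3 plan.py .443 .293 .20 33 8
```

```text
pose [ 0.5211 -0.1659  0.2724] -10.95 w 0.0869 F [ 0.1 -0.6  0.8]
[[np.float64(-2.05), np.float64(-5.45), np.float64(0.91)], [np.float64(-1.52), np.float64(-5.62), np.float64(0.91)], [np.float64(-0.97), np.float64(-5.74), np.float64(0.91)], [np.float64(-0.42), np.float64(-5.8), np.float64(0.91)], [np.float64(0.14), np.float64(-5.82), np.float64(0.91)], [np.float64(0.7), np.float64(-5.78), np.float64(0.91)], [np.float64(1.25), np.float64(-5.68), np.float64(0.91)], [np.float64(1.78), np.float64(-5.54), np.float64(0.91)]] [np.float64(-5.49), np.float64(-5.49), np.float64(-5.49), np.float64(-5.49), np.float64(-5.49), np.float64(-5.49), np.float64(-5.49), np.float64(-5.49)]
```

Call:
arm_command([
  [-2.05,-5.45,0.9],
  [-1.5,-5.6,0.9],
  [-1,-5.75,0.9],
  [-0.4,-5.8,0.9],
  [0.15,-5.8,0.9],
  [0.7,-5.8,0.9],
  [1.25,-5.7,0.9],
  [1.8,-5.5,0.9],
  [0,0,0],
], twist=[-5.5,-5.5,-5.5,-5.5,-5.5,-5.5,-5.5,-5.5,0])

```text
time_s: 2.82
tool_pos: [0.4333, 0.3121, 0.1991]
tool_rot: [179.4, -0.5, 35.1]
force: [-0.2, -0.5, 0.1]
grip_width: 0.0868
```

```bash
sed -i 's/tr.append(\[round(d@\(.*\),2),round(d@\(.*\),2),round(-d\[2\],2)\])/tr.append([round(float(v),2) for v in (d@\1,d@\2,-d[2])])/' plan.py; sed -i 's/\[round(-dy,2)\]/[round(float(-dy),2)]/' plan.py
python3 - <<'E'
from h import *
c=cam('wrist'); cv2.imwrite('pics/w1.png',c['img']); print(np.round(c['X'],4).tolist())
print(telemetry.get_obs()['tool_pos'],[proj(c,np.array([.4432,.293,z])).round(1) for z in (0,.072)])
E
```

```text
[[0.8183, -0.5453, -0.1818, 0.3841], [0.5748, 0.781, 0.2444, 0.3801], [0.0087, -0.3045, 0.9525, 0.3601], [0.0, 0.0, 0.0, 1.0]]
[0.43499419 0.30925258 0.19921317] [array([310.8, 224.6]), array([310.4, 253. ])]
```

View pics/w1.png

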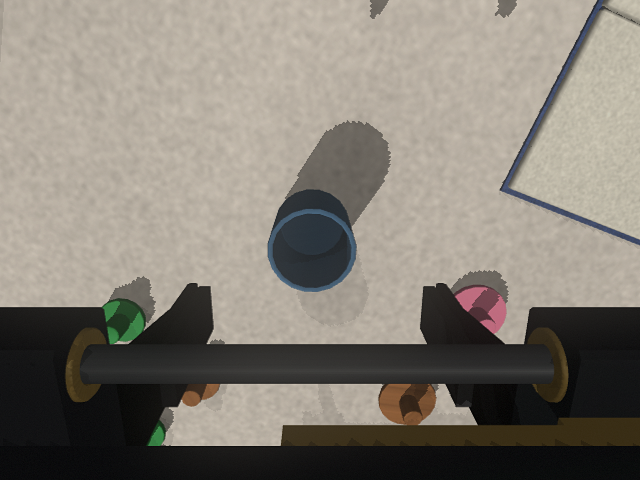

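The wrist view shows the big cup's rim ellipse centred near (312,250), 3 px from the prediction. I'll refine it with a colour-mask ellipse fit.

```bash
cat >> m.py <<'E'
def rim(c,P,r,kind='blue',zs=(0,)):
    "ellipse on the bright rim near predicted world point P (rim centre), radius r (m)"
    u,v=proj(c,np.array(P)); d=np.linalg.norm(np.array(P)-c['X'][:3,3]); R_=r*c['fx']/d
    h=cv2.cvtColor(c['img'],cv2.COLOR_BGR2HSV); H,S,V=[h[...,i].astype(int) for i in range(3)]
    if kind=='blue': m=(H>95)&(H<125)&(S>80)&(V>85)
    if kind=='brown': m=(H<20)&(S>110)
    if kind=='cork': m=(H<20)&(S>90)
    yy,xx=np.mgrid[:480,:640]; m&=np.hypot(xx-u,yy-v)<R_*1.35
    m=cv2.morphologyEx(m.astype(np.uint8),cv2.MORPH_CLOSE,np.ones((5,5)))
    k=max(cv2.findContours(m,cv2.RETR_EXTERNAL,cv2.CHAIN_APPROX_NONE)[0],key=cv2.contourArea)
    k=cv2.convexHull(k); e=cv2.fitEllipse(k)
    print(kind,'pred',np.round((u,v),1),'R',round(R_,1),'ell',np.round(e[0],1),np.round(np.array(e[1])/2,1),'->',np.round(onz(c,*e[0],P[2]),4)); return e
E
python3 - <<'E'
from m import *
c=cam('wrist'); rim(c,(.4432,.293,.072),.032)
cv2.imwrite('pics/t.png',c['img'])
E
python3 plan.py .443 .2935 .035 33 4
```

```text
blue pred [310.9 248.2] R 45.1 ell [311.8 244.9] [41.6 44. ] -> [0.4423 0.2954 0.072 ]
pose [0.4363 0.3072 0.1993] 34.6 w 0.087 F [-0.3 -0.5  0.5]
[[-0.06, 0.38, 4.11], [-0.05, 0.38, 4.11], [-0.05, 0.38, 4.11], [-0.05, 0.38, 4.11]] [0.4, 0.4, 0.4, 0.4]
```

Call:
arm_command([
  [-0.2,1.4,3],
  [0,0,3],
  [0,0,3],
  [0,0,0],
  [0,0,0],
], twist=[1.6,0,0,0,0])

```text
time_s: 3.55
tool_pos: [0.4512, 0.2844, 0.11]
tool_rot: [178.8, -0.7, 31.9]
force: [-0.3, 0.3, -0.2]
grip_width: 0.087
```

```bash
python3 - <<'E'
from m import *
c=cam('wrist'); rim(c,(.443,.294,.072),.032); cv2.imwrite('pics/t.png',c['img'])
E
python3 plan.py .443 .294 .035 33 3
```

```text
blue pred [311.1 249.9] R 65.3 ell [311.7 246.1] [60.1 63.7] -> [0.4422 0.2958 0.072 ]
pose [0.4512 0.2842 0.11  ] 31.95 w 0.0871 F [-0.1 -0.9 -1.5]
[[-0.06, -0.42, 2.5], [-0.06, -0.42, 2.5], [-0.05, -0.42, 2.5]] [-0.35, -0.35, -0.35]
```

Call:
arm_command([
  [-0.15,-1.2,2.5],
  [0,0,2.5],
  [0,0,2.5],
  [0,0,0],
  [0,0,0],
], twist=[-1,0,0,0,0])

```text
time_s: 4.22
tool_pos: [0.4518, 0.2946, 0.041]
tool_rot: [178.5, -1.4, 32.7]
force: [-0.5, 0.3, 0.3]
grip_width: 0.0867
```

```bash
python3 - <<'E'
from m import *
c=cam('wrist'); rim(c,(.443,.294,.072),.032); print(telemetry.get_obs()['tool_rot'])
E
python3 plan.py .443 .2945 .035 33 1
```

```text
blue pred [295.7 342.7] R 90.2 ell [301.6 320.6] [63.4 84.4] -> [0.4402 0.3023 0.072 ]
[178.53332878  -1.43140561  32.72435968]
pose [0.4517 0.2945 0.041 ] 32.72 w 0.0871 F [ 0.7  0.5 -0.6]
[[-0.73, -0.48, 0.6]] [-0.28]
```

Call:
arm_command([
  [-0.75,-0.1,0.5],
  [0,0,0],
  [0,0,0],
], twist=[0,0,0])

```text
time_s: 4.65
tool_pos: [0.4458, 0.2914, 0.0375]
tool_rot: [178.5, -1.6, 32.7]
force: [-1.1, 0.6, 0.6]
grip_width: 0.0871
```

```bash
cat >> plan.py <<'E'
    s=telemetry.get_obs(); print('rot',np.round(s['tool_rot'],2),'zaxis',np.round(tool()[:3,2],4),'q',np.round(s['qpos'],1))
E
python3 plan.py .443 .2945 .035 33 1
```

```text
File "plan.py", line 11
    s=telemetry.get_obs(); print('rot',np.round(s['tool_rot'],2),'zaxis',np.round(tool()[:3,2],4),'q',np.round(s['qpos'],1))
IndentationError: unexpected indent
```

Call:
arm_command([
  [-0.1,-0.4,0.1],
  [0,0,0],
  [0,0,0],
  [0,0,0],
  [0,0,0],
  [0,0,0],
], twist=[0,0,0,0,0,0], grip=50, force=25)

```text
time_s: 5.4
tool_pos: [0.4429, 0.2947, 0.0366]
tool_rot: [178.5, -1.6, 32.7]
force: [-0.3, -0.5, 0.7]
grip_width: 0.0637
```

```bash
sed -i '$d' plan.py; sed -i "/^    print('pose'/s/\$/; print('zaxis',np.round(tool()[:3,2],4),'q',np.round(s['qpos'],1))/" plan.py
sed -i "s/^    print('pose'\(.*\)); print(tr/    print('pose'\1); print(tr/" plan.py
python3 plan.py .629 -.012 .13 0 7
```

```text
pose [0.4429 0.2947 0.0366] 32.71 w 0.0637 F [-0.3 -0.5  0.7]
[[-0.13, 5.12, -1.33], [0.29, 5.12, -1.33], [0.7, 5.08, -1.33], [1.11, 5.0, -1.33], [1.52, 4.9, -1.33], [1.91, 4.76, -1.33], [2.29, 4.58, -1.33]] [4.67, 4.67, 4.67, 4.67, 4.67, 4.67, 4.67]
zaxis [ 0.0385 -0.007  -0.9992] q [  8.5  21.  -52.5 111.3  22.2  56.2 -21.8]
```

Call:
arm_command([
  [0,0,-5],
  [0,1,-4],
  [-0.1,5,-0.8],
  [0.3,5.1,0],
  [0.7,5.1,0],
  [1.1,5,0],
  [1.5,4.9,0],
  [1.9,4.8,0],
  [1.8,3.5,0],
  [0,0,0],
], twist=[0,0,4.7,4.7,4.7,4.7,4.7,4.7,4.5,0])

```text
time_s: 6.65
tool_pos: [0.6237, -0.021, 0.1414]
tool_rot: [179.5, -1.8, -0.9]
force: [-0.6, 0.5, -1.8]
grip_width: 0.0636
```

```bash
python3 plan.py .629 -.012 .1 0 2
python3 - <<'E'
from m import *
c=cam('wrist'); cv2.imwrite('pics/w2.png',c['img']); print(proj(c,np.array([.629,-.012,.006])).round(1))
E
```

```text
pose [ 0.6237 -0.021   0.1414] -0.93 w 0.0636 F [-0.6  0.5 -1.8]
[[0.26, -0.46, 2.07], [0.26, -0.45, 2.07]] [-0.47, -0.47]
zaxis [ 0.0312 -0.0094 -0.9995] q [ 31.5  21.4 -40.   93.5  15.4  68.7 -12.7]
[318.2 208.8]
```

View pics/w2.png

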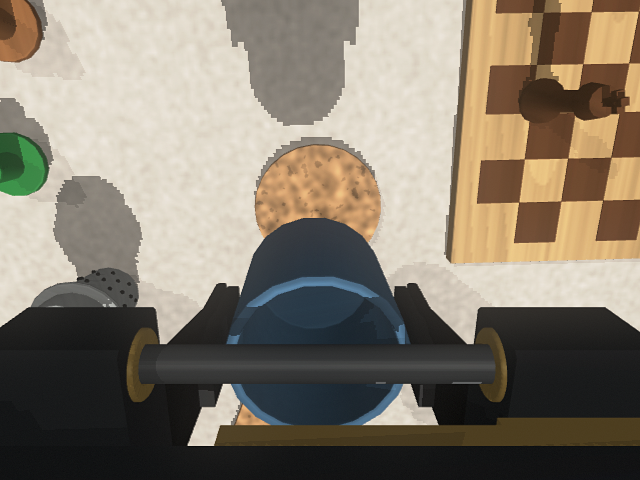

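Coaster edges are at u 254–381 and its top edge at v≈145. I'll fit a circle to its visible cork edge cast onto z = 6 mm.

```bash
cat >> m.py <<'E'
def circfit(c,P,r,z,kind=None,tol=.006):
    "cork/coaster: edge pixels -> plane z -> robust circle of known r"
    from scipy.optimize import least_squares
    h=cv2.cvtColor(cv2.GaussianBlur(c['img'],(5,5),0),cv2.COLOR_BGR2HSV); m=((h[...,0]<20)&(h[...,1]>85)).astype(np.uint8)
    m=cv2.morphologyEx(m,cv2.MORPH_CLOSE,np.ones((7,7)))
    ks=np.concatenate(cv2.findContours(m,cv2.RETR_EXTERNAL,cv2.CHAIN_APPROX_NONE)[0])[:,0]
    W=np.array([onz(c,u,v,z)[:2] for u,v in ks]); W=W[abs(np.hypot(*(W-P[:2]).T)-r)<tol]
    s=least_squares(lambda q:np.hypot(*(W-q[:2]).T)-q[2],[*P[:2],r],loss='soft_l1',f_scale=.001); s2=least_squares(lambda q:np.hypot(*(W-q[:2]).T)-r,P[:2],loss='soft_l1',f_scale=.001)
    print('circle',len(W),s.x.round(4),'fixed r',s2.x.round(4))
E
python3 - <<'E'
from m import *
c=cam('wrist'); circfit(c,np.array([.629,-.012]),.045,.006)
E
```

```text
circle 246 [ 0.6286 -0.0111  0.0439] fixed r [ 0.6285 -0.0124]
```

```bash
cat > plan.py <<'E'
from h import *
import sys
def plan(x,y,z,yaw,n):
    s=telemetry.get_obs(); T=tool(); p=T[:3,3]; yw=s['tool_rot'][2]
    d=(np.array([x,y,z])-p)/n*100; dy=((yaw-yw+180)%360-180)/n
    tr=[[round(float(v),2) for v in (R.from_euler('z',dy*i,degrees=True).as_matrix()@T[:3,:3]).T@d] for i in range(n)]
    print('pose',np.round(p,4),'yaw',round(yw,2),'w',round(float(s['grip_width']),4),'F',np.round(s['force'],1),'zaxis',np.round(T[:3,2],4),'q',np.round(s['qpos'],1))
    print(tr,[round(float(-dy),2)]*n)
if __name__=='__main__': plan(*map(float,sys.argv[1:5]),int(sys.argv[5]))
E
python3 plan.py .6285 -.012 .06 -1 3
```

```text
pose [ 0.6223 -0.0162  0.1416] yaw -0.57 w 0.0635 F [-0.7  0.2 -2.3] zaxis [ 0.0305 -0.0071 -0.9995] q [ 31.4  21.3 -40.3  93.7  15.2  68.7 -12.7]
[[0.12, -0.16, 2.73], [0.12, -0.16, 2.73], [0.12, -0.16, 2.73]] [0.14, 0.14, 0.14]
```

Call:
arm_command([
  [0.2,-0.2,2.7],
  [0.1,-0.15,2.7],
  [0.1,-0.15,2.7],
  [0,0,0],
  [0,0,0],
], twist=[0,0,0,0,0])

```text
time_s: 7.38
tool_pos: [0.6266, -0.0017, 0.0604]
tool_rot: [179.8, -1.8, 0.2]
force: [0.6, -0.0, -1.9]
grip_width: 0.0638
```

```bash
python3 plan.py .6285 -.012 .045 -1 1
```

```text
pose [ 0.6266 -0.0017  0.0604] yaw 0.23 w 0.0638 F [ 0.6 -0.  -1.9] zaxis [ 0.0308 -0.0033 -0.9995] q [ 28.7  26.5 -38.9  97.4  19.2  60.9 -15.9]
[[0.14, 1.02, 1.55]] [1.23]
```

Call:
arm_command([
  [0.15,1.0,0.8],
  [0,0,0],
  [0,0,0],
], twist=[0,0,0])

```text
time_s: 7.75
tool_pos: [0.63, -0.0125, 0.0547]
tool_rot: [179.8, -2.0, 0.2]
force: [0.4, 0.3, -1.3]
grip_width: 0.0635
```

```bash
python3 plan.py .6285 -.012 .043 -1 1
```

```text
pose [ 0.63   -0.0125  0.0547] yaw 0.24 w 0.0635 F [ 0.4  0.3 -1.3] zaxis [ 0.0348 -0.0041 -0.9994] q [ 29.3  27.  -38.5  97.4  19.5  60.3 -15.1]
[[-0.19, -0.06, 1.17]] [1.24]
```

Call:
arm_command([
  [-0.2,0,0.9],
  [0,0,0.2],
  [0,0,0],
], twist=[0,0,0])

```text
time_s: 8.12
tool_pos: [0.6284, -0.0127, 0.0432]
tool_rot: [179.8, -2.0, 0.2]
force: [0.8, 0.0, -1.2]
grip_width: 0.0636
```

```bash
python3 plan.py .6285 -.012 .043 -1 1
```

```text
pose [ 0.6284 -0.0127  0.0432] yaw 0.22 w 0.0636 F [ 0.8  0.  -1.2] zaxis [ 0.0352 -0.0041 -0.9994] q [ 29.1  27.6 -38.2  98.1  20.   59.  -15.5]
[[0.01, -0.07, 0.02]] [1.22]
```

Call:
arm_command([
  [0,0,0.1],
  [0,0,0],
  [0,0,0],
], twist=[0,0,0])

```text
time_s: 8.5
tool_pos: [0.6286, -0.0124, 0.043]
tool_rot: [179.7, -2.0, 0.2]
force: [-1.0, -0.1, -0.3]
grip_width: 0.0632
```

Call:
arm_command([
  [0,0,0],
  [0,0,0],
  [0,0,0],
  [0,0,-3],
  [0,0,-5],
  [0,0,-5],
  [0,0,-3],
  [0,0,0],
  [0,0,0],
], twist=[0,0,0,0,0,0,0,0,0], grip=100)

```text
time_s: 9.62
tool_pos: [0.623, -0.0118, 0.2067]
tool_rot: [179.8, -2.1, 0.3]
force: [-0.2, -0.6, -0.8]
grip_width: 0.0871
```

```bash
python3 plan.py .4721 -.077 .2 -10 4;  python3 - <<'E'
from m import *
c=cam('wrist'); cv2.imwrite('pics/w3.png',c['img']); circfit(c,np.array([.629,-.012]),.045,.006); rim(c,(.6285,-.012,.078),.032)
t=cam('top'); s=cam('side'); circfit(t,np.array([.629,-.012]),.045,.006); cv2.imwrite('pics/s3.png',s['img'])
rim(t,(.6285,-.012,.078),.032);rim(s,(.6285,-.012,.078),.032)
E
```

```text
pose [ 0.623  -0.0118  0.2067] yaw 0.25 w 0.0871 F [-0.2 -0.6 -0.8] zaxis [ 0.0362 -0.004  -0.9993] q [ 32.3  18.5 -41.6  89.3  13.1  75.  -10.6]
[[-3.78, 1.61, 0.04], [-3.71, 1.78, 0.04], [-3.62, 1.95, 0.04], [-3.53, 2.11, 0.05]] [2.56, 2.56, 2.56, 2.56]
circle 207 [ 0.6285 -0.0111  0.0435] fixed r [ 0.6288 -0.0128]
blue pred [318.1 224.9] R 45.6 ell [317.3 223.7] [42.8 44.4] -> [ 0.6279 -0.0111  0.078 ]
circle 53 [ 0.6293 -0.015   0.0418] fixed r [ 0.6286 -0.0112]
blue pred [281.2 201. ] R 17.5 ell [288.7 199.3] [ 9.9 13.2] -> [ 0.6319 -0.0255  0.078 ]Traceback (most recent call last):
  File "<stdin>", line 4, in <module>
  File "m.py", line 20, in rim
    k=cv2.convexHull(k); e=cv2.fitEllipse(k)
                           ~~~~~~~~~~~~~~^^^
cv2.error: OpenCV(4.12.0) /io/opencv/modules/imgproc/src/shapedescr.cpp:361: error: (-201:Incorrect size of input array) There should be at least 5 points to fit the ellipse in function 'fitEllipseNoDirect'
```

View pics/w3.png

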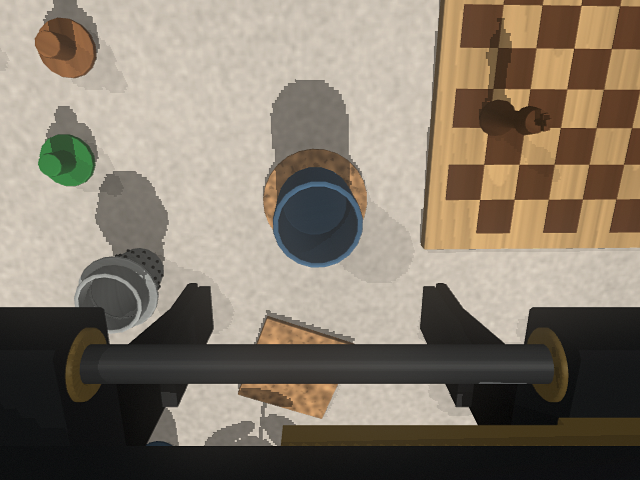

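The big cup stands centred on the coaster: its rim is at (.628,-.011) against the coaster at (.6288,-.0125), and its mouth is near (317,224). The tool has picked up a 2° lean towards +x. I'll grip the infuser with the jaws along y so that lean doesn't tip it.

```bash
python3 plan.py .472 -.077 .19 -88 9
```

```text
pose [ 0.6227 -0.0117  0.2062] yaw 0.26 w 0.087 F [-0.4  0.9 -0.8] zaxis [ 0.0351 -0.0036 -0.9994] q [ 32.3  18.5 -41.6  89.3  13.1  75.  -10.6]
[[-1.68, 0.72, 0.12], [-1.54, 0.99, 0.13], [-1.35, 1.24, 0.14], [-1.11, 1.45, 0.15], [-0.85, 1.62, 0.16], [-0.56, 1.74, 0.17], [-0.26, 1.81, 0.18], [0.05, 1.82, 0.19], [0.36, 1.79, 0.2]] [9.81, 9.81, 9.81, 9.81, 9.81, 9.81, 9.81, 9.81, 9.81]
```

Call:
arm_command([
  [-1.7,0.7,0.1],
  [-1.55,1,0.1],
  [-1.35,1.25,0.15],
  [-1.1,1.45,0.15],
  [-0.85,1.6,0.15],
  [-0.55,1.75,0.15],
  [-0.25,1.8,0.2],
  [0.05,1.8,0.2],
  [0.35,1.8,0.2],
  [0,0,0],
], twist=[9.8,9.8,9.8,9.8,9.8,9.8,9.8,9.8,9.8,0])

```text
time_s: 11.02
tool_pos: [0.4596, -0.0744, 0.1748]
tool_rot: [-179.1, 0.2, -90.8]
force: [0.5, 0.5, -0.4]
grip_width: 0.0865
```

```bash
python3 - <<'E'
from m import *
c=cam('wrist'); cv2.imwrite('pics/w4.png',c['img']); print(proj(c,np.array([.472,-.077,.072])).round(1))
E
python3 plan.py .472 -.077 .1 -88 2
```

```text
[322.3 217.8]
pose [ 0.4604 -0.074   0.1751] yaw -90.65 w 0.0874 F [-0.3 -0.3 -0.1] zaxis [ 0.0159  0.004  -0.9999] q [ 38.8  -2.1 -31.7 111.5  -1.5  69.4 -83. ]
[[0.16, -0.52, 3.76], [0.17, -0.52, 3.76]] [-1.33, -1.33]
```

View pics/w4.png

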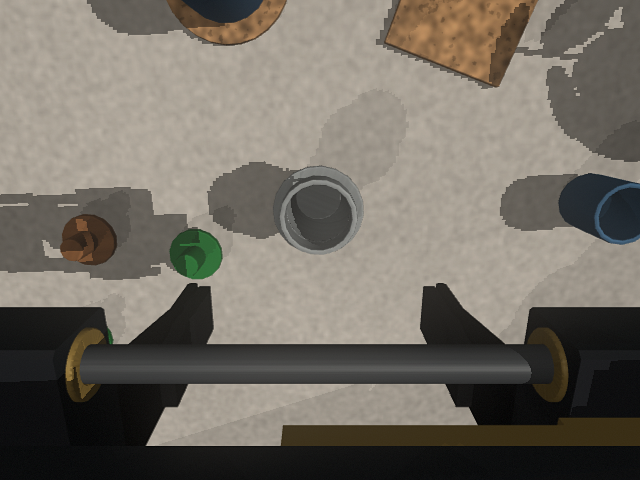

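The infuser's collar rim centre is near (319.5,214.5), 3 px from the prediction.

```bash
python3 - <<'E'
from m import *
c=cam('wrist'); print(onz(c,319.5,214.5,.072).round(4), onz(c,317,210.,.054).round(4))
h=cv2.cvtColor(c['img'],cv2.COLOR_BGR2GRAY)
cs=cv2.HoughCircles(cv2.medianBlur(h,3)[120:290,220:420],cv2.HOUGH_GRADIENT_ALT,1.5,1,param1=200,param2=.7,minRadius=25,maxRadius=50)
print(None if cs is None else (cs[0,:6]+[220,120,0]).round(1))
E
python3 plan.py .4715 -.077 .1 -90 2
```

```text
[ 0.475  -0.0747  0.072 ] [ 0.4738 -0.0731  0.054 ]
[[317.5 216.   35.7]
 [322.  217.5  39.2]
 [320.5 211.5  42.2]
 [320.5 211.5  31.8]
 [325.  196.5  29.9]]
pose [ 0.4611 -0.0736  0.1754] yaw -90.6 w 0.087 F [-0.6  0.6  1.2] zaxis [ 0.0168  0.0042 -0.9999] q [ 38.7  -2.  -31.7 111.5  -1.5  69.4 -83. ]
[[0.18, -0.46, 3.78], [0.18, -0.46, 3.78]] [-0.3, -0.3]
```

Call:
arm_command([
  [0.1,-0.6,3.7],
  [0.1,-0.6,3.5],
  [0,0,0],
  [0,0,0],
], twist=[0,0,0,0])

```text
time_s: 11.62
tool_pos: [0.4787, -0.0736, 0.1037]
tool_rot: [-178.8, 0.3, -90.0]
force: [0.8, -0.3, 0.7]
grip_width: 0.0871
```

```bash
python3 plan.py .473 -.076 .057 -90 1;python3 - <<'E'
from m import *
c=cam('wrist'); h=cv2.cvtColor(c['img'],cv2.COLOR_BGR2GRAY); P=proj(c,np.array([.473,-.076,.072])); print(P)
cv2.imwrite('pics/t4.png',c['img'])
x,y=map(int,P-90); 
cs=cv2.HoughCircles(cv2.medianBlur(h,3)[y:y+180,x:x+180],cv2.HOUGH_GRADIENT_ALT,1.5,1,param1=200,param2=.7,minRadius=40,maxRadius=80)
for q in ([] if cs is None else cs[0,:6]): print(q[2],onz(c,q[0]+x,q[1]+y,.072).round(4),'r at .072',q[2]/c['fx']*(c['X'][2,3]-.072))
E
```

```text
pose [ 0.4787 -0.0736  0.1037] yaw -89.99 w 0.0871 F [ 0.8 -0.3  0.7] zaxis [ 0.0212  0.0058 -0.9998] q [ 37.6   4.7 -32.6 114.3   2.4  60.6 -86.1]
[[0.26, 0.67, 4.66]] [0.01]
[323.50956923 289.41166808]
55.867874 [ 0.4818 -0.0743  0.072 ] r at .072 0.025320669849221607
45.847385 [ 0.4716 -0.0758  0.072 ] r at .072 0.020779142189243423
65.656456 [ 0.4771 -0.0641  0.072 ] r at .072 0.029757090156372356
70.4882 [ 0.4676 -0.0669  0.072 ] r at .072 0.03194695299465527
51.888306 [ 0.4826 -0.0786  0.072 ] r at .072 0.02351703227172208
51.162617 [ 0.4756 -0.0794  0.072 ] r at .072 0.023188133004288507
```

Call:
arm_command([
  [0.2,0.6,2],
  [0.05,0.05,2.5],
  [0,0,0],
  [0,0,0],
], twist=[0,0,0,0])

```text
time_s: 12.18
tool_pos: [0.4776, -0.0769, 0.0641]
tool_rot: [-178.2, 0.1, -89.9]
force: [0.6, -0.4, 0.3]
grip_width: 0.087
```

```bash
python3 plan.py .473 -.076 .057 -90 1
```

```text
pose [ 0.4776 -0.0769  0.0641] yaw -89.92 w 0.087 F [ 0.6 -0.4  0.3] zaxis [ 0.0312  0.002  -0.9995] q [ 37.3   7.3 -32.5 117.1   4.4  55.1 -87.3]
[[-0.09, 0.48, 0.69]] [0.08]
```

Call:
arm_command([
  [-0.1,0.7,0.7],
  [0,0,0],
  [0,0,0],
], twist=[0,0,0])

```text
time_s: 12.55
tool_pos: [0.4718, -0.0761, 0.0587]
tool_rot: [-178.0, 0.0, -89.9]
force: [-0.2, 0.3, -0.5]
grip_width: 0.0868
```

```bash
python3 plan.py .473 -.076 .057 -90 1
python3 - <<'E'
from m import *
c=cam('wrist'); cv2.imwrite('pics/w5.png',c['img'])
E
```

```text
pose [ 0.4718 -0.0761  0.0587] yaw -89.91 w 0.0868 F [-0.2  0.3 -0.5] zaxis [ 3.460e-02  5.000e-04 -9.994e-01] q [ 37.4   6.8 -32.5 118.2   4.2  54.1 -87.2]
[[-0.01, -0.11, 0.17]] [0.09]
```

View pics/w5.png

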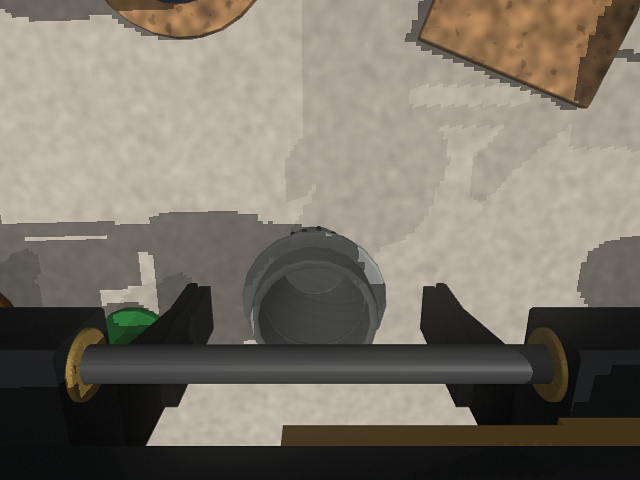

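The collar's far edge is at (315,262) and the flange's far edge at about (316,234). The infuser sits between the jaws.

Run:
```python
from m import *
c=cam('wrist'); a=onz(c,315,261.5,.072); b=onz(c,316,234,.054); print(a.round(4)-[.025,0,0],b.round(4)-[.031,0,0],onz(c,246,295,.054),onz(c,385,295,.054),telemetry.get_obs()['tool_pos'])
```

```text
[ 0.471  -0.0746  0.072 ] [ 0.4707 -0.0749  0.054 ] [ 0.47493042 -0.04538304  0.054     ] [ 0.47503938 -0.10414511  0.054     ] [ 0.4716287  -0.07610183  0.05851544]
```

Call:
arm_command([
  [0,0,0.2],
  [0,0,0],
  [0,0,0],
  [0,0,0],
  [0,0,0],
  [0,0,0],
], twist=[0,0,0,0,0,0], grip=35, force=15)

```text
time_s: 13.4
tool_pos: [0.4719, -0.076, 0.0564]
tool_rot: [-178.0, 0.1, -89.9]
force: [0.5, 0.1, -0.8]
grip_width: 0.05
```

Call:
arm_command([
  [0,0,-4],
  [0,0,-5],
  [0,0,-3],
  [0,0,0],
  [0,0,0],
], twist=[0,0,0,0,0])

```text
time_s: 14.02
tool_pos: [0.4657, -0.076, 0.1772]
tool_rot: [-178.3, 0.1, -89.9]
force: [-0.2, 0.0, -1.0]
grip_width: 0.0499
```

```bash
python3 plan.py .628 -.0115 .17 -90 4
python3 - <<'E'
from m import *
c=cam('wrist'); cv2.imwrite('pics/t6.png',c['img'])
E
```

```text
pose [ 0.4657 -0.076   0.1772] yaw -89.9 w 0.0499 F [-0.2  0.  -1. ] zaxis [ 0.0296  0.0021 -0.9996] q [ 39.4  -2.1 -32.1 111.3  -1.5  68.8 -82.1]
[[-1.6, -4.05, 0.3], [-1.61, -4.05, 0.3], [-1.61, -4.05, 0.3], [-1.61, -4.05, 0.3]] [0.03, 0.03, 0.03, 0.03]
```

Call:
arm_command([
  [-1.6,-4,0.1],
  [-1.6,-4,0.1],
  [-1.6,-4,0.1],
  [-1.6,-3.8,0.1],
  [0,0,0],
  [0,0,0],
], twist=[0,0,0,0,0,0])

```text
time_s: 14.82
tool_pos: [0.6223, -0.011, 0.1652]
tool_rot: [-179.3, 0.3, -90.0]
force: [0.2, 1.5, -0.8]
grip_width: 0.0498
```

```bash
python3 plan.py .628 -.0115 .15 -90 1
python3 - <<'E'
from m import *
c=cam('wrist'); cv2.imwrite('pics/w6.png',c['img']);print(proj(c,np.array([.6282,-.0117,.078])))
E
python3 plan.py .628 -.0115 .15 -90 1
```

```text
pose [ 0.6223 -0.011   0.1652] yaw -90.04 w 0.0498 F [ 0.2  1.5 -0.8] zaxis [ 0.0116  0.0051 -0.9999] q [  28.    20.1  -36.2   91.2   12.1   72.  -100.2]
[[0.06, -0.55, 1.52]] [-0.04]
[319.84455573 234.10993766]
pose [ 0.6221 -0.011   0.1652] yaw -90.05 w 0.0498 F [ 0.1  0.6 -1.5] zaxis [ 0.0119  0.0051 -0.9999] q [  28.    20.1  -36.2   91.3   12.1   72.  -100.2]
[[0.06, -0.57, 1.53]] [-0.05]
```

View pics/w6.png

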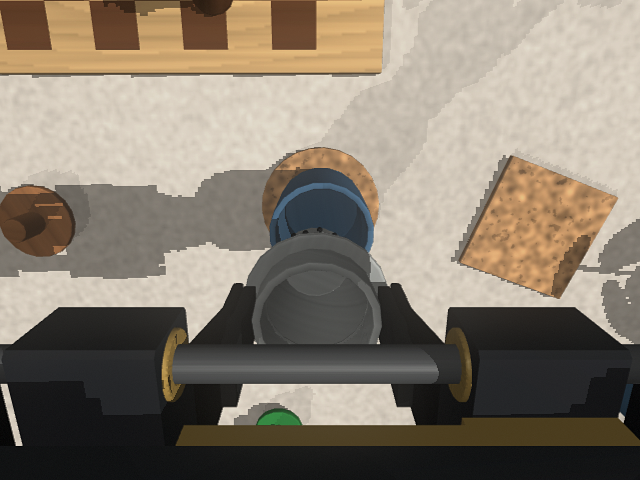

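Cup rim edges are at u 269–374 with its top at v 182. Collar edges are at u 253–382 with its far edge at v≈263. I'll compute both centres in the same frame.

Run:
```python
from m import *
c=cam('wrist')
print('cup',onz(c,320,182,.078)-[.032,0,0],onz(c,269,230,.078),onz(c,374,230,.078))
z=.1652+.0156
print('inf',onz(c,316,263,z)-[.025,0,0],onz(c,253.5,315,z),onz(c,381.5,315,z))
rim(c,(.6282,-.0117,.078),.032)
```

```text
cup [ 0.62774235 -0.01174071  0.078     ] [0.63061129 0.01898827 0.078     ] [ 0.63064623 -0.044321    0.078     ]
inf [ 0.62215462 -0.01001498  0.1808    ] [0.62627562 0.01359356 0.1808    ] [ 0.6263603  -0.03466371  0.1808    ]
blue pred [319.9 233.9] R 52.9 ell [323.6 226.1] [47.7 50.1] -> [ 0.6331 -0.0139  0.078 ]
```

Call:
arm_command([
  [0.15,-0.6,1.0],
  [0,0,1.5],
  [0,0,1.5],
  [0,0,0],
  [0,0,0],
], twist=[0,0,0,0,0])

```text
time_s: 15.55
tool_pos: [0.6272, -0.015, 0.1229]
tool_rot: [-179.3, 0.1, -90.2]
force: [-0.9, -0.6, -0.3]
grip_width: 0.0497
```

```bash
python3 plan.py .6283 -.0125 .1 -90 1
```

```text
pose [ 0.6272 -0.015   0.1229] yaw -90.22 w 0.0497 F [-0.9 -0.6 -0.3] zaxis [ 0.0118  0.0022 -0.9999] q [  27.4   22.7  -35.4   93.2   13.9   67.9 -101.3]
[[-0.25, -0.08, 2.3]] [-0.22]
```

Call:
arm_command([
  [-0.25,-0.1,1.0],
  [0,0,1.0],
  [0,0,0],
  [0,0,0],
], twist=[0,0,0,0])

```text
time_s: 16.05
tool_pos: [0.629, -0.012, 0.1022]
tool_rot: [-179.3, 0.1, -90.2]
force: [1.1, -0.1, -0.4]
grip_width: 0.0497
```

```bash
python3 plan.py .6283 -.0125 .087 -90 1
```

```text
pose [ 0.629  -0.012   0.1022] yaw -90.2 w 0.0497 F [ 1.1 -0.1 -0.4] zaxis [ 0.013   0.0023 -0.9999] q [  26.8   23.9  -35.1   94.2   14.8   65.8 -102.1]
[[0.06, 0.09, 1.52]] [-0.2]
```

Call:
arm_command([
  [0.05,0.1,0.7],
  [0,0,0.6],
  [0,0,0],
  [0,0,0],
], twist=[0,0,0,0])

```text
time_s: 16.55
tool_pos: [0.6283, -0.0126, 0.0885]
tool_rot: [-179.2, 0.1, -90.2]
force: [0.7, -0.4, -1.0]
grip_width: 0.05
```

```bash
python3 plan.py .6283 -.0125 .0845 -90 1
```

```text
pose [ 0.6283 -0.0126  0.0885] yaw -90.21 w 0.05 F [ 0.7 -0.4 -1. ] zaxis [ 0.0134  0.0021 -0.9999] q [  26.7   24.6  -34.9   95.    15.3   64.4 -102.4]
[[-0.01, 0.01, 0.4]] [-0.21]
```

Call:
arm_command([
  [0,0,0.3],
  [0,0,0.15],
  [0,0,0],
], twist=[0,0,0])

```text
time_s: 16.92
tool_pos: [0.6288, -0.0129, 0.0847]
tool_rot: [-179.2, 0.1, -90.2]
force: [-0.5, 0.5, 0.7]
grip_width: 0.0499
```

```bash
python3 plan.py .6283 -.0125 .0845 -90 1
```

```text
pose [ 0.6288 -0.0129  0.0847] yaw -90.22 w 0.0499 F [-0.5  0.5  0.7] zaxis [ 0.0143  0.0015 -0.9999] q [  26.6   24.8  -34.8   95.2   15.4   64.  -102.6]
[[-0.04, 0.05, 0.02]] [-0.22]
```

Call:
arm_command([
  [0,0,0],
  [0,0,0],
  [0,0,0],
  [0,0,-2],
  [0,0,-5],
  [0,0,-5],
  [0,0,0],
  [0,0,0],
], twist=[0,0,0,0,0,0,0,0], grip=100)

```text
time_s: 17.92
tool_pos: [0.6279, -0.0123, 0.2133]
tool_rot: [-178.9, 0.1, -90.2]
force: [0.0, -0.6, -0.2]
grip_width: 0.087
```

```bash
python3 - <<'E'
from m import *
c=cam('wrist'); t=cam('top'); s=cam('side')
f=lambda im,u,v,r: cv2.resize(im[v-r:v+r,u-r:u+r],(400,400),interpolation=2)
cv2.imwrite('pics/w7.png',np.hstack([f(c['img'],320,230,100),f(s['img'],287,270,40)]))
h=cv2.cvtColor(c['img'],cv2.COLOR_BGR2HSV); print(proj(c,np.array([.6282,-.0122,.1])),proj(c,np.array([.6282,-.0122,.078])))
E
python3 plan.py .6196 .2035 .17 -90 5
```

```text
[317.98632389 232.34220103] [317.9449708  224.04898863]
pose [ 0.6275 -0.0122  0.2121] yaw -90.15 w 0.0869 F [0.2 0.5 1.1] zaxis [ 0.0171  0.0024 -0.9999] q [ 28.1  18.8 -36.6  87.3  11.3  76.7 -99.6]
[[-4.31, 0.18, 0.85], [-4.31, 0.18, 0.85], [-4.31, 0.18, 0.85], [-4.31, 0.18, 0.85], [-4.31, 0.18, 0.85]] [-0.03, -0.03, -0.03, -0.03, -0.03]
```

View pics/w7.png

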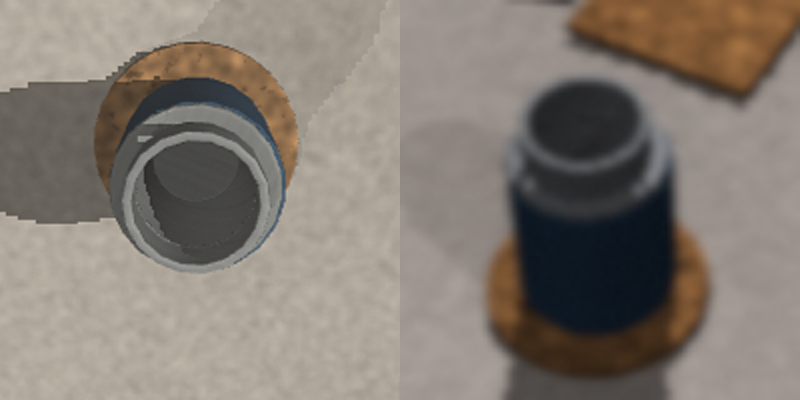

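The infuser is seated flush, flange on the rim, with its collar centre at about (317.5,231) against a predicted (318,232). Next is the big brown lid.

Call:
arm_command([
  [-4.2,0.2,0.5],
  [-4.3,0.2,1],
  [-4.3,0.2,1],
  [-4.3,0.2,1],
  [-4,0.2,1],
  [0,0,0],
  [0,0,0],
], twist=[0,0,0,0,0,0,0], grip=60)

```text
time_s: 18.95
tool_pos: [0.615, 0.2009, 0.1566]
tool_rot: [-179.9, -0.0, -90.4]
force: [-0.4, -0.2, -0.1]
grip_width: 0.052
```

```bash
python3 plan.py .6196 .2035 .1 -90 2
python3 - <<'E'
from m import *
c=cam('wrist'); cv2.imwrite('pics/w8.png',c['img']);print(proj(c,np.array([.6196,.2035,.038])),proj(c,np.array([.6196,.2035,.014])))
rim(c,(.6196,.2035,.014),.028,'brown')
E
```

```text
pose [0.615  0.2009 0.1566] yaw -90.38 w 0.052 F [-0.4 -0.2 -0.1] zaxis [ 2.4e-03 -5.0e-04 -1.0e+00] q [  10.    25.   -39.9   87.5   16.5   73.4 -122.3]
[[-0.13, -0.22, 2.83], [-0.13, -0.22, 2.83]] [-0.19, -0.19]
[313.88187674 221.43129212] [314.05469555 212.8089992 ]
brown pred [314.1 212.8] R 38.4 ell [313.5 212.5] [36.7 37.4] -> [0.6199 0.2039 0.014 ]
```

View pics/w8.png

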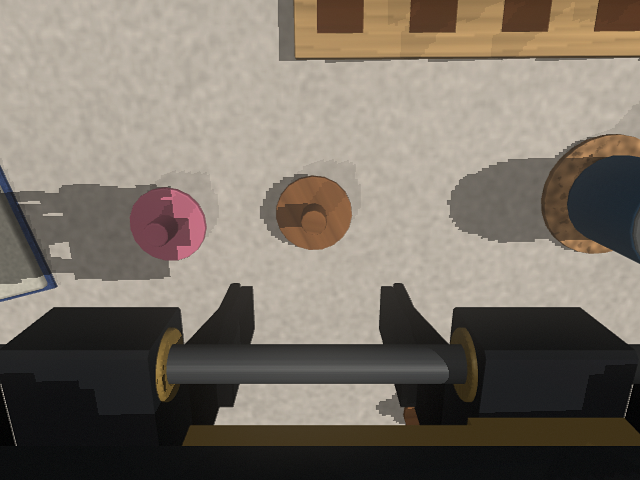

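The big lid's disc fits at (313.5,212.5), which is (.620,.204), with the knob at (314,218). The tool is upright again, so I descend.

Call:
arm_command([
  [-0.3,-0.5,3.5],
  [0,0,3.5],
  [0,0,2.5],
  [0,0,0],
  [0,0,0],
], twist=[0,0,0,0,0])

```text
time_s: 19.62
tool_pos: [0.6242, 0.196, 0.0612]
tool_rot: [-179.6, -0.1, -91.0]
force: [0.2, 0.5, 0.1]
grip_width: 0.0523
```

```bash
python3 plan.py .6198 .2037 .018 -90 1
```

```text
pose [0.6242 0.196  0.0612] yaw -91.03 w 0.0523 F [0.2 0.5 0.1] zaxis [ 0.0062 -0.0026 -1.    ] q [   8.7   30.4  -37.6   91.8   20.4   64.4 -124.9]
[[-0.77, 0.48, 4.32]] [-1.03]
```

Call:
arm_command([
  [-0.8,0.5,1.5],
  [-0.1,0.1,1.5],
  [0,0,0],
  [0,0,0],
], twist=[-1,0,0,0])

```text
time_s: 20.12
tool_pos: [0.6194, 0.2061, 0.0316]
tool_rot: [-179.4, -0.1, -90.0]
force: [0.6, 0.2, -0.1]
grip_width: 0.0522
```

```bash
python3 plan.py .6198 .2037 .018 -90 1
```

```text
pose [0.6194 0.2061 0.0316] yaw -89.97 w 0.0522 F [ 0.6  0.2 -0.1] zaxis [ 0.0096 -0.0018 -1.    ] q [   7.5   32.1  -37.2   93.4   21.8   61.4 -125.9]
[[0.24, -0.03, 1.36]] [0.03]
```

Call:
arm_command([
  [0.2,0,0.8],
  [0,0,0.55],
  [0,0,0],
  [0,0,0],
], twist=[0,0,0,0])

```text
time_s: 20.62
tool_pos: [0.6201, 0.2037, 0.0176]
tool_rot: [-179.4, -0.1, -90.0]
force: [0.1, 0.1, 0.5]
grip_width: 0.0525
```

```bash
python3 plan.py .6198 .2037 .018 -90 1
```

```text
pose [0.6201 0.2037 0.0176] yaw -90.0 w 0.0525 F [0.1 0.1 0.5] zaxis [ 0.0105 -0.0017 -0.9999] q [   7.4   32.9  -36.8   94.    22.4   60.1 -126.1]
[[0.0, 0.03, -0.04]] [0.0]
```

Right on target. I'll grip and lift.

Call:
arm_command([
  [0,0,0],
  [0,0,0],
  [0,0,0],
  [0,0,0],
  [0,0,0],
  [0,0,-4],
  [0,0,-5],
  [0,0,-4],
  [0,0,0],
  [0,0,0],
], twist=[0,0,0,0,0,0,0,0,0,0], grip=5, force=10)

```text
time_s: 21.88
tool_pos: [0.6176, 0.2034, 0.1496]
tool_rot: [-179.6, -0.1, -90.0]
force: [-0.3, -0.7, -0.5]
grip_width: 0.0174
```

```bash
python3 plan.py .6285 -.012 .16 -90 5
```

```text
pose [0.6176 0.2034 0.1496] yaw -89.99 w 0.0174 F [-0.3 -0.7 -0.5] zaxis [ 0.0076 -0.0026 -1.    ] q [   9.7   25.5  -39.9   87.7   17.2   72.7 -122.5]
[[4.31, -0.22, -0.19], [4.31, -0.22, -0.19], [4.31, -0.22, -0.19], [4.31, -0.22, -0.19], [4.31, -0.22, -0.19]] [0.0, 0.0, 0.0, 0.0, 0.0]
```

Call:
arm_command([
  [4.3,-0.2,-0.2],
  [4.3,-0.2,-0.2],
  [4.3,-0.2,-0.2],
  [4.2,-0.2,-0.2],
  [3.9,-0.2,-0.2],
  [0,0,0],
  [0,0,0],
], twist=[0,0,0,0,0,0,0])

```text
time_s: 22.75
tool_pos: [0.6215, -0.0126, 0.1477]
tool_rot: [179.4, -0.1, -89.8]
force: [-0.3, 1.1, -0.4]
grip_width: 0.0178
```

```bash
python3 plan.py .6285 -.012 .125 -90 1
python3 - <<'E'
from m import *
c=cam('wrist'); cv2.imwrite('pics/w9.png',c['img']);print(proj(c,np.array([.6285,-.012,.1])))
E
```

```text
pose [ 0.6215 -0.0126  0.1477] yaw -89.82 w 0.0178 F [-0.3  1.1 -0.4] zaxis [-0.0111 -0.0012 -0.9999] q [  27.9   22.   -36.7   91.2   13.6   71.9 -101. ]
[[-0.06, -0.72, 2.26]] [0.18]
[317.03559037 251.81650471]
```

View pics/w9.png

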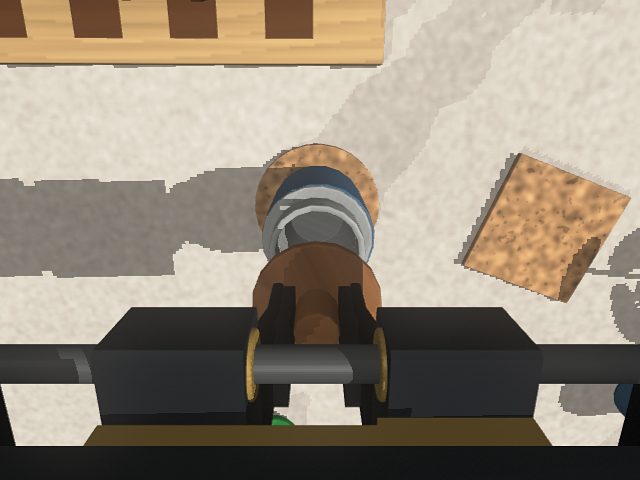

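The collar spans u 271–368 with its top at v≈204. The held lid's disc spans u 252–381 with its far edge at v 242.

Run:
```python
from m import *
c=cam('wrist')
print('collar',onz(c,319,204.5,.1)-[.025,0,0],(onz(c,271,240,.1)+onz(c,368,240,.1))/2,'flange',(onz(c,263,240,.082)+onz(c,374,240,.082))/2)
print('lid',onz(c,317,242,.1441)-[.028,0,0],(onz(c,252.5,300,.144)+onz(c,381,300,.144))/2,onz(c,252.5,300,.144)[1]-onz(c,381,300,.144)[1])
```

```text
collar [ 0.62848474 -0.01352678  0.1       ] [ 0.63489988 -0.01387793  0.1       ] flange [ 0.62890774 -0.01351606  0.082     ]
lid [ 0.62072621 -0.01240515  0.1441    ] [ 0.62290647 -0.0123978   0.144     ] 0.054127289991910355
```

Call:
arm_command([
  [0,-0.7,1],
  [0,0,1.2],
  [0,0,0],
  [0,0,0],
], twist=[0,0,0,0])

```text
time_s: 23.35
tool_pos: [0.6284, -0.0089, 0.1232]
tool_rot: [179.3, -0.0, -89.5]
force: [-0.5, 0.2, 0.5]
grip_width: 0.0174
```

```bash
python3 plan.py .6288 -.0135 .118 -90 1
```

```text
pose [ 0.6284 -0.0089  0.1232] yaw -89.48 w 0.0174 F [-0.5  0.2  0.5] zaxis [-1.230e-02 -6.000e-04 -9.999e-01] q [  26.9   24.1  -36.3   91.7   14.8   69.9 -101.7]
[[0.46, -0.04, 0.52]] [0.52]
```

Call:
arm_command([
  [0.45,0,0.1],
  [0,0,0],
  [0,0,0],
], twist=[0,0,0])

```text
time_s: 23.72
tool_pos: [0.6288, -0.014, 0.1229]
tool_rot: [179.4, -0.1, -89.5]
force: [-0.1, 0.0, -0.6]
grip_width: 0.0178
```

```bash
python3 plan.py .6288 -.0135 .111 -90 1
python3 - <<'E'
from m import *
c=cam('wrist'); cv2.imwrite('pics/t10.png',c['img'])
f=c['img'][130:330,190:450]; h=cv2.cvtColor(f,cv2.COLOR_BGR2HSV)
z=telemetry.get_obs()['tool_pos'][2]-.0176+.014
m=((h[...,0]<20)&(h[...,1]>120)).astype(np.uint8)
for v in (250,260,270,280):
    r=np.flatnonzero((lambda q:(q[:,0]<20)&(q[:,1]>130))(cv2.cvtColor(c['img'][v:v+1],cv2.COLOR_BGR2HSV)[0])); r=r[(r>230)&(r<400)]
    if len(r): print(v,r.min(),r.max(),((onz(c,r.min(),v,z)+onz(c,r.max(),v,z))/2).round(4))
E
```

```text
pose [ 0.6288 -0.014   0.1229] yaw -89.5 w 0.0178 F [-0.1  0.  -0.6] zaxis [-0.0111 -0.001  -0.9999] q [  27.3   24.1  -36.2   91.7   14.8   69.8 -101.3]
[[-0.05, -0.02, 1.19]] [0.5]
250 284 326 [ 0.6525 -0.0082  0.1193]
260 271 361 [ 0.6482 -0.0127  0.1193]
270 268 370 [ 0.6438 -0.014   0.1193]
280 271 375 [ 0.6393 -0.0157  0.1193]
```

Call:
arm_command([
  [0,0,0.5],
  [0,0,0.3],
  [0,0,0.3],
  [0,0,0],
  [0,0,0],
], twist=[0,0,0,0,0])

```text
time_s: 24.4
tool_pos: [0.6285, -0.0141, 0.111]
tool_rot: [179.4, -0.1, -89.5]
force: [-0.4, 0.1, -0.5]
grip_width: 0.0173
```

```bash
python3 plan.py .6288 -.0135 .1096 -90 1
```

```text
pose [ 0.6285 -0.0141  0.111 ] yaw -89.5 w 0.0173 F [-0.4  0.1 -0.5] zaxis [-0.0113 -0.0011 -0.9999] q [  27.2   24.7  -36.    92.4   15.2   68.6 -101.6]
[[-0.06, -0.03, 0.14]] [0.5]
```

Call:
arm_command([
  [-0.05,0,0.15],
  [0,0,0],
  [0,0,0],
], twist=[0,0,0])

```text
time_s: 24.78
tool_pos: [0.629, -0.0139, 0.1105]
tool_rot: [179.4, -0.1, -89.5]
force: [-0.6, -0.1, 0.4]
grip_width: 0.0174
```

Call:
arm_command([
  [0,0,0],
  [0,0,0],
  [0,0,0],
  [0,0,-2],
  [0,0,-4],
  [0,0,-4],
  [0,0,0],
  [0,0,0],
], twist=[0,0,0,0,0,0,0,0], grip=60)

```text
time_s: 25.78
tool_pos: [0.6307, -0.0129, 0.2179]
tool_rot: [179.6, -0.1, -89.5]
force: [0.5, -0.4, -0.9]
grip_width: 0.0522
```

```bash
python3 - <<'E'
from m import *
c=cam('wrist'); s=cam('side')
f=lambda im,u,v,r: cv2.resize(im[v-r:v+r,u-r:u+r],(400,400),interpolation=2)
cv2.imwrite('pics/w10.png',np.hstack([f(c['img'],320,230,100),f(s['img'],287,260,45)]))
rim(c,(.6285,-.0135,.106),.028,'brown')
E
python3 plan.py .4658 -.287 .22 36 9
```

```text
brown pred [318.5 232.3] R 42.2 ell [317.6 232.1] [39.8 41.2] -> [ 0.6286 -0.0129  0.106 ]
pose [ 0.6307 -0.0128  0.2175] yaw -89.46 w 0.0522 F [ 0.8 -0.5 -0.1] zaxis [-7.3e-03 -9.0e-04 -1.0e+00] q [ 27.9  20.3 -37.3  85.   12.4  79.2 -99.5]
[[3.03, 1.86, -0.01], [2.49, 2.54, -0.01], [1.81, 3.06, -0.0], [1.02, 3.41, -0.0], [0.17, 3.55, -0.0], [-0.69, 3.49, -0.0], [-1.51, 3.22, -0.01], [-2.24, 2.76, -0.01], [-2.84, 2.14, -0.01]] [-13.94, -13.94, -13.94, -13.94, -13.94, -13.94, -13.94, -13.94, -13.94]
```

View pics/w10.png

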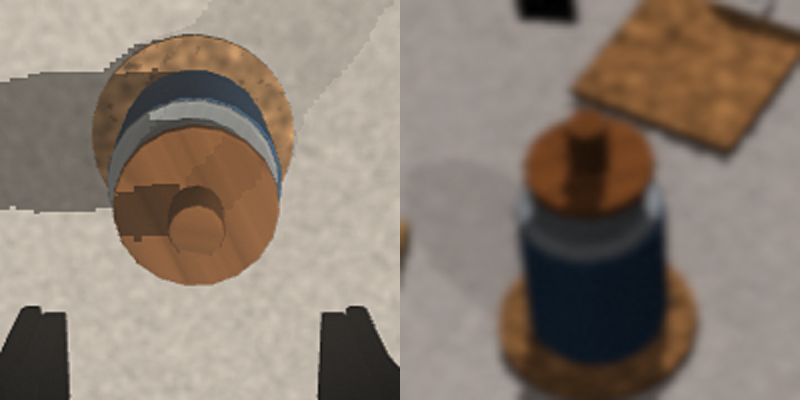

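The big lid is seated level, with its disc fitted at (317.6,232.1), which is (.6286,-.0129). Now the small cup, with the body's long axis turned away from the plant.

```bash
python3 plan.py .4658 -.287 .20 30 12
```

```text
pose [ 0.6307 -0.0128  0.2175] yaw -89.46 w 0.0522 F [ 0.8 -0.5 -0.1] zaxis [-7.3e-03 -9.0e-04 -1.0e+00] q [ 27.9  20.3 -37.3  85.   12.4  79.2 -99.5]
[[2.27, 1.39, 0.16], [2.0, 1.77, 0.16], [1.66, 2.08, 0.16], [1.28, 2.34, 0.16], [0.85, 2.53, 0.16], [0.4, 2.63, 0.17], [-0.06, 2.66, 0.17], [-0.52, 2.61, 0.16], [-0.96, 2.48, 0.16], [-1.38, 2.28, 0.16], [-1.75, 2.01, 0.16], [-2.07, 1.67, 0.16]] [-9.96, -9.96, -9.96, -9.96, -9.96, -9.96, -9.96, -9.96, -9.96, -9.96, -9.96, -9.96]
```

Call:
arm_command([
  [2.3,1.4,0.1],
  [2,1.8,0.1],
  [1.7,2.1,0.1],
  [1.3,2.3,0.1],
  [0.85,2.5,0.1],
  [0.4,2.6,0.1],
  [-0.05,2.7,0.1],
  [-0.5,2.6,0.1],
  [-1,2.5,0.1],
  [-1.4,2.3,0.1],
], twist=[-10,-10,-10,-10,-10,-10,-10,-10,-10,-10], grip=100)

```text
time_s: 27.12
tool_pos: [0.4908, -0.249, 0.1979]
tool_rot: [-179.2, 1.3, 14.2]
force: [0.7, 0.6, -0.6]
grip_width: 0.0871
```

Call:
arm_command([
  [-1.75,2,0.1],
  [-1.6,1.2,0.1],
  [0,0,0],
  [0,0,0],
], twist=[-10,-8,0,0])

```text
time_s: 27.62
tool_pos: [0.4653, -0.2921, 0.1925]
tool_rot: [-178.5, 1.1, 32.4]
force: [-0.3, 0.1, 0.3]
grip_width: 0.0868
```

```bash
python3 plan.py .4658 -.287 .1 30 3
python3 - <<'E'
from m import *
c=cam('wrist'); cv2.imwrite('pics/w11.png',c['img']); rim(c,(.4658,-.287,.05),.022)
E
```

```text
pose [ 0.4653 -0.2921  0.1925] yaw 32.44 w 0.0868 F [-0.3  0.1  0.3] zaxis [-0.0297  0.0121 -0.9995] q [ 69.2  13.  -45.5  97.1   9.6  75.7  54.2]
[[0.16, -0.05, 3.08], [0.16, -0.05, 3.08], [0.16, -0.06, 3.08]] [0.81, 0.81, 0.81]
blue pred [323.9 219.9] R 30.1 ell [326.  217.6] [28.4 29. ] -> [ 0.4661 -0.2848  0.05  ]
```

View pics/w11.png

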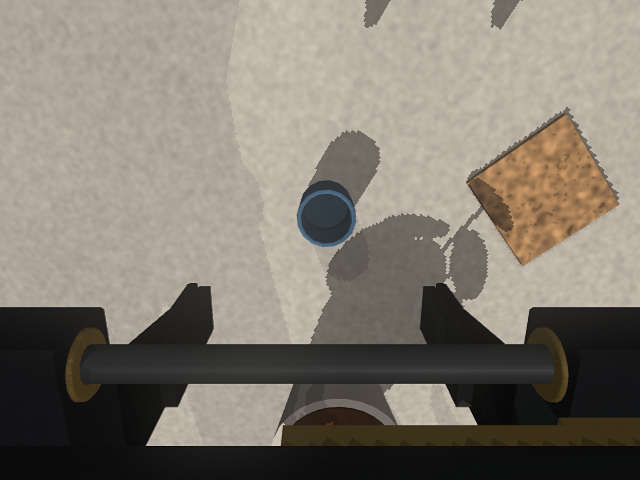

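Small cup rim centre is (326,218), which is (.466,-.285). The square coaster's corners are near (567,112), (618,203), (524,264) and (468,181).

Call:
arm_command([
  [0.1,-0.3,2.5],
  [0.1,-0.1,2.5],
  [0,0,2.5],
  [0,0,2],
  [0,0,0],
  [0,0,0],
], twist=[0.8,0.8,0,0,0,0])

```text
time_s: 28.42
tool_pos: [0.4668, -0.2798, 0.0967]
tool_rot: [-178.7, 1.0, 31.0]
force: [-0.0, -0.4, 0.8]
grip_width: 0.0873
```

```bash
python3 plan.py .466 -.286 .021 30 1
python3 - <<'E'
from m import *
im=cv2.imread('pics/w11.png'); T=np.eye(4)
T[:3,:3]=R.from_euler('xyz',[-178.5,1.1,32.44],degrees=True).as_matrix(); T[:3,3]=[.4653,-.2921,.1925]
c=cam('wrist'); rim(c,(.466,-.286,.05),.022)
c['X']=T@np.array(c['hand_eye']); P=[onz(c,*q,.006) for q in ((567,112),(618,203),(524,264),(468,181))]
print('sq',np.mean(P,0).round(4),[round(np.linalg.norm(P[i]-P[i-1]),4) for i in range(4)])
E
```

```text
pose [ 0.4668 -0.2798  0.0967] yaw 30.97 w 0.0873 F [-0.  -0.4  0.8] zaxis [-0.0266  0.0114 -0.9996] q [ 66.6  17.7 -44.4 104.2  13.5  65.3  48.4]
[[-0.26, 0.67, 7.56]] [0.97]
blue pred [310.1 279.3] R 41.9 ell [311.7 277.1] [38.2 40.8] -> [ 0.4661 -0.2845  0.05  ]
sq [ 0.6092 -0.1797  0.006 ] [np.float64(0.0891), np.float64(0.0885), np.float64(0.0873), np.float64(0.0891)]
```

Call:
arm_command([
  [-0.1,0.5,2],
  [-0.1,0,2],
  [0,0,2],
  [0,0,0],
  [0,0,0],
], twist=[0,0,0,0,0])

```text
time_s: 29.1
tool_pos: [0.4659, -0.2854, 0.0327]
tool_rot: [-178.7, 1.0, 30.9]
force: [-0.9, -0.3, -0.3]
grip_width: 0.0869
```

```bash
python3 plan.py .466 -.2855 .021 30 1
```

```text
pose [ 0.4659 -0.2854  0.0327] yaw 30.89 w 0.0869 F [-0.9 -0.3 -0.3] zaxis [-0.0264  0.0111 -0.9996] q [ 64.8  22.7 -42.4 106.9  17.7  58.9  45.8]
[[0.03, 0.04, 1.17]] [0.89]
```

Aligned. I'll lower 12 mm, then grip and lift.

Call:
arm_command([
  [0,0,1.2],
  [0,0,0],
  [0,0,0],
], twist=[0,0,0])

```text
time_s: 29.48
tool_pos: [0.4662, -0.2857, 0.0208]
tool_rot: [-178.8, 0.9, 30.9]
force: [0.7, -0.3, -0.5]
grip_width: 0.0873
```

Call:
arm_command([
  [0,0,0],
  [0,0,0],
  [0,0,0],
  [0,0,0],
  [0,0,0],
  [0,0,0],
], twist=[0,0,0,0,0,0], grip=30, force=20)

```text
time_s: 30.22
tool_pos: [0.4668, -0.2862, 0.0217]
tool_rot: [-178.9, 0.9, 30.9]
force: [-0.1, -0.1, 0.5]
grip_width: 0.0426
```

Call:
arm_command([
  [0,0,-3],
  [0,0,-4],
  [0,0,-2],
  [0,0,0],
  [0,0,0],
], twist=[0,0,0,0,0])

```text
time_s: 30.85
tool_pos: [0.4671, -0.2861, 0.1116]
tool_rot: [-178.6, 1.0, 30.9]
force: [0.4, 0.1, -2.0]
grip_width: 0.0428
```

```bash
python3 plan.py .61 -.1805 .115 10 4
```

```text
pose [ 0.4671 -0.2861  0.1116] yaw 30.88 w 0.0428 F [ 0.4  0.1 -2. ] zaxis [-0.0275  0.0116 -0.9996] q [ 67.3  17.2 -44.6 102.8  13.1  67.   49.3]
[[4.42, -0.44, -0.15], [4.36, -0.84, -0.14], [4.27, -1.23, -0.13], [4.14, -1.61, -0.12]] [5.22, 5.22, 5.22, 5.22]
```

Call:
arm_command([
  [4.4,-0.4,0],
  [4.4,-0.8,0],
  [4.3,-1.2,0],
  [3.8,-1.4,0],
  [0,0,0],
  [0,0,0],
], twist=[5.2,5.2,5.2,5.2,0,0])

```text
time_s: 31.6
tool_pos: [0.6064, -0.1827, 0.0977]
tool_rot: [-178.7, 2.2, 9.2]
force: [-0.8, -0.6, -1.0]
grip_width: 0.043
```

```bash
python3 plan.py .61 -.1805 .045 10 2
python3 - <<'E'
from m import *
c=cam('wrist'); cv2.imwrite('pics/w12.png',c['img'])
h=cv2.cvtColor(cv2.GaussianBlur(c['img'],(5,5),0),cv2.COLOR_BGR2HSV); m=((h[...,0]<20)&(h[...,1]>75)).astype(np.uint8)
m=cv2.morphologyEx(m,cv2.MORPH_CLOSE,np.ones((7,7)))
P=proj(c,np.array([.61,-.1805,.006])); print(P)
for k in cv2.findContours(m,cv2.RETR_EXTERNAL,cv2.CHAIN_APPROX_SIMPLE)[0]:
    if cv2.contourArea(k)>1500: print(cv2.contourArea(k),cv2.boundingRect(k),[ (tuple(map(int,q[0])),onz(c,*map(float,q[0]),.006)[:2].round(4).tolist()) for q in cv2.approxPolyDP(k,6,True)] if cv2.pointPolygonTest(k,tuple(map(float,P-[0,30])),True)>-60 else '')
E
```

```text
pose [ 0.6064 -0.1827  0.0977] yaw 9.21 w 0.043 F [-0.8 -0.6 -1. ] zaxis [-0.0418  0.0165 -0.999 ] q [ 45.7  28.9 -41.   90.4  19.   70.7  10.3]
[[0.3, -0.02, 2.63], [0.3, -0.02, 2.63]] [-0.4, -0.4]
[328.70646348 242.55118973]
14444.0 (234, 142, 195, 153) [((302, 142), [0.5845, -0.123]), ((234, 266), [0.5535, -0.2061]), ((268, 284), [0.5764, -0.2145]), ((286, 255), [0.585, -0.1931]), ((326, 246), [0.6087, -0.183]), ((356, 264), [0.6292, -0.1914]), ((369, 294), [0.6411, -0.2099]), ((386, 283), [0.6501, -0.2006]), ((428, 216), [0.6661, -0.1538])]
3571.0 (575, 0, 65, 69) 
2930.0 (350, 0, 131, 34)
```

View pics/w12.png

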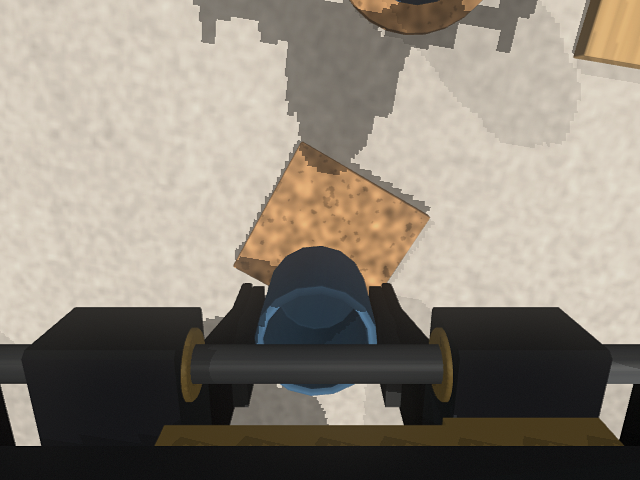

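The square coaster's opposite corners at (234,266) and (428,216) put its centre at (.6098,-.1800), matching the earlier fixes.

Call:
arm_command([
  [0.3,-0.1,2.5],
  [0.25,0,2.4],
  [0,0,0],
  [0,0,0],
], twist=[0,0,0,0])

```text
time_s: 32.15
tool_pos: [0.6066, -0.1852, 0.0478]
tool_rot: [-178.8, 2.3, 8.9]
force: [-0.6, -0.3, -0.4]
grip_width: 0.0424
```

```bash
python3 plan.py .611 -.1805 .0275 10 1
```

```text
pose [ 0.6066 -0.1852  0.0478] yaw 8.86 w 0.0424 F [-0.6 -0.3 -0.4] zaxis [-0.0429  0.0145 -0.999 ] q [ 44.8  31.8 -39.7  92.5  21.1  66.2   8.7]
[[0.59, -0.36, 2.02]] [-1.14]
```

Call:
arm_command([
  [0.6,-0.4,1],
  [0,0,0.5],
  [0,0,0],
  [0,0,0],
], twist=[0,0,0,0])

```text
time_s: 32.65
tool_pos: [0.6125, -0.1805, 0.0339]
tool_rot: [-178.9, 2.1, 8.8]
force: [0.1, 0.1, -2.0]
grip_width: 0.0425
```

```bash
python3 plan.py .611 -.1805 .0275 10 1
```

```text
pose [ 0.6125 -0.1805  0.0339] yaw 8.82 w 0.0425 F [ 0.1  0.1 -2. ] zaxis [-0.04    0.0132 -0.9991] q [ 43.8  33.  -39.2  92.6  21.9  64.9   7.6]
[[-0.13, -0.01, 0.64]] [-1.18]
```

Call:
arm_command([
  [-0.1,0,0.4],
  [0,0,0.2],
  [0,0,0],
  [0,0,0],
], twist=[0,0,0,0])

```text
time_s: 33.15
tool_pos: [0.6114, -0.1808, 0.0282]
tool_rot: [-178.9, 2.1, 8.8]
force: [0.1, 1.1, -0.2]
grip_width: 0.0429
```

```bash
python3 plan.py .611 -.1805 .0275 10 1
```

```text
pose [ 0.6114 -0.1808  0.0282] yaw 8.81 w 0.0429 F [ 0.1  1.1 -0.2] zaxis [-0.0395  0.0128 -0.9991] q [ 43.7  33.3 -39.1  93.   22.1  64.3   7.5]
[[-0.04, -0.03, 0.07]] [-1.19]
```

Lower slightly, release and rise.

Call:
arm_command([
  [-0.05,0,0.1],
  [0,0,0],
  [0,0,0],
], twist=[0,0,0])

```text
time_s: 33.52
tool_pos: [0.6115, -0.1808, 0.0281]
tool_rot: [-179.0, 2.1, 8.8]
force: [0.2, 0.1, 1.4]
grip_width: 0.0431
```

Call:
arm_command([
  [0,0,0],
  [0,0,0],
  [0,0,0],
  [0,0,-2],
  [0,0,-4],
  [0,0,-4],
  [0,0,-4],
  [0,0,0],
  [0,0,0],
], twist=[0,0,0,0,0,0,0,0,0], grip=80)

```text
time_s: 34.65
tool_pos: [0.6183, -0.1823, 0.1784]
tool_rot: [-179.1, 1.8, 8.9]
force: [-0.7, 0.1, -0.4]
grip_width: 0.0695
```

```bash
python3 - <<'E'
from m import *
c=cam('wrist'); cv2.imwrite('pics/t13.png',c['img']); rim(c,(.611,-.1805,.056),.022)
E
python3 plan.py .442 .1065 .17 -60 7
```

```text
blue pred [312.1 226.7] R 32.0 ell [311.7 225.1] [30.  30.9] -> [ 0.6106 -0.1794  0.056 ]
pose [ 0.6186 -0.1821  0.1786] yaw 8.87 w 0.0697 F [ 1.1 -0.7 -0.1] zaxis [-0.0327  0.0114 -0.9994] q [ 45.5  26.1 -42.2  84.2  17.1  78.4  11.1]
[[-1.85, -4.46, 0.25], [-2.59, -4.08, 0.27], [-3.25, -3.57, 0.28], [-3.81, -2.96, 0.29], [-4.26, -2.27, 0.29], [-4.59, -1.51, 0.29], [-4.78, -0.7, 0.28]] [9.84, 9.84, 9.84, 9.84, 9.84, 9.84, 9.84]
```

The small cup stands at (.6106,-.1794) and the coaster centre is (.610,-.180). On to the small brown lid.

```bash
python3 plan.py .445 .1065 .17 -80 9
```

```text
pose [ 0.6186 -0.1821  0.1786] yaw 8.87 w 0.0697 F [ 1.1 -0.7 -0.1] zaxis [-0.0327  0.0114 -0.9994] q [ 45.5  26.1 -42.2  84.2  17.1  78.4  11.1]
[[-1.41, -3.46, 0.2], [-1.98, -3.17, 0.21], [-2.5, -2.78, 0.22], [-2.94, -2.31, 0.22], [-3.29, -1.77, 0.23], [-3.54, -1.18, 0.22], [-3.7, -0.56, 0.22], [-3.74, 0.09, 0.21], [-3.67, 0.73, 0.2]] [9.87, 9.87, 9.87, 9.87, 9.87, 9.87, 9.87, 9.87, 9.87]
```

Call:
arm_command([
  [-1.4,-3.4,0],
  [-2,-3.2,0],
  [-2.5,-2.8,0],
  [-2.9,-2.3,0.1],
  [-3.3,-1.8,0.1],
  [-3.5,-1.2,0.1],
  [-3.7,-0.6,0.1],
  [-3.7,0.1,0.1],
  [-3.2,0.6,0],
  [0,0,0],
], twist=[9.8,9.8,9.8,9.8,9.8,9.8,9.8,9.8,9.8,0], grip=60)

```text
time_s: 35.95
tool_pos: [0.4419, 0.1132, 0.1744]
tool_rot: [177.3, 1.2, -82.3]
force: [0.6, 0.1, 0.6]
grip_width: 0.0522
```

```bash
python3 - <<'E'
from m import *
tool(); cam('wrist'); c=cam('wrist'); cv2.imwrite('pics/t14.png',c['img']); rim(c,(.442,.1065,.014),.021,'brown')
E
python3 plan.py .442 .1065 .1 -85 2
```

```text
brown pred [328.4 204.8] R 27.4 ell [326.6 204.1] [25.6 26.4] -> [0.4424 0.1079 0.014 ]
pose [0.4432 0.1104 0.1743] yaw -82.48 w 0.0522 F [ 0.6 -0.9 -0.1] zaxis [-0.0489  0.0147 -0.9987] q [ 29.9   0.2 -45.4 109.8  -1.5  72.6 -97.5]
[[0.27, -0.09, 3.71], [0.27, -0.09, 3.71]] [1.26, 1.26]
```

Call:
arm_command([
  [0.2,-0.3,2.5],
  [0.1,-0.1,2.5],
  [0.1,-0.1,2.5],
  [0,0,2],
  [0,0,0],
  [0,0,0],
], twist=[1.2,1.2,0,0,0,0])

```text
time_s: 36.8
tool_pos: [0.4472, 0.1, 0.075]
tool_rot: [177.2, 1.1, -85.3]
force: [0.5, 0.2, -0.3]
grip_width: 0.0524
```

```bash
python3 plan.py .4424 .1073 .03 -85 1
python3 - <<'E'
from m import *
c=cam('wrist'); rim(c,(.442,.107,.014),.021,'brown')
E
```

```text
pose [0.4472 0.1    0.075 ] yaw -85.29 w 0.0524 F [ 0.5  0.2 -0.3] zaxis [-0.0506  0.0153 -0.9986] q [  28.4    8.3  -45.3  115.8    4.8   60.9 -104.4]
[[-0.68, 0.2, 4.53]] [-0.29]
brown pred [306.9 259.3] R 38.0 ell [305.4 258.1] [34.3 36.9] -> [0.4427 0.1079 0.014 ]
```

Call:
arm_command([
  [-0.7,0.2,1.8],
  [-0.1,0.05,2],
  [0,0,0],
  [0,0,0],
], twist=[0,0,0,0])

```text
time_s: 37.35
tool_pos: [0.4431, 0.1095, 0.0368]
tool_rot: [177.4, 1.1, -85.3]
force: [0.9, 0.5, 0.7]
grip_width: 0.0522
```

```bash
python3 plan.py .4425 .1077 .0185 -85 1
```

```text
pose [0.4431 0.1095 0.0368] yaw -85.26 w 0.0522 F [0.9 0.5 0.7] zaxis [-0.0471  0.0151 -0.9988] q [  26.4   11.7  -45.1  118.     7.9   56.2 -108.1]
[[0.21, -0.01, 1.83]] [-0.26]
```

Call:
arm_command([
  [0.2,0,1.2],
  [0,0,0.6],
  [0,0,0],
  [0,0,0],
], twist=[0,0,0,0])

```text
time_s: 37.85
tool_pos: [0.4432, 0.1077, 0.0184]
tool_rot: [177.5, 1.1, -85.3]
force: [0.1, 0.5, 0.6]
grip_width: 0.0524
```

```bash
python3 plan.py .4425 .1077 .0185 -85 1
```

```text
pose [0.4432 0.1077 0.0184] yaw -85.27 w 0.0524 F [0.1 0.5 0.6] zaxis [-0.0454  0.015  -0.9989] q [  25.7   13.5  -44.6  118.9    9.7   54.  -109.3]
[[-0.01, 0.07, -0.01]] [-0.27]
```

Call:
arm_command([
  [0,0,0],
  [0,0,0],
  [0,0,0],
  [0,0,0],
  [0,0,0],
  [0,0,-3],
  [0,0,-5],
  [0,0,-5],
  [0,0,0],
  [0,0,0],
], twist=[0,0,0,0,0,0,0,0,0,0], grip=5, force=10)

```text
time_s: 39.1
tool_pos: [0.4482, 0.1054, 0.1511]
tool_rot: [177.4, 1.1, -85.3]
force: [-0.2, 0.5, -0.7]
grip_width: 0.0177
```

```bash
python3 plan.py .6106 -.1795 .13 -85 7
```

```text
pose [0.4482 0.1054 0.1511] yaw -85.26 w 0.0177 F [-0.2  0.5 -0.7] zaxis [-0.0473  0.0148 -0.9988] q [ 3.06e+01  2.30e+00 -4.63e+01  1.11e+02  1.00e-01  6.98e+01 -1.01e+02]
[[4.25, -1.98, 0.13], [4.25, -1.98, 0.13], [4.26, -1.98, 0.13], [4.26, -1.97, 0.13], [4.26, -1.97, 0.13], [4.26, -1.97, 0.13], [4.26, -1.97, 0.13]] [-0.04, -0.04, -0.04, -0.04, -0.04, -0.04, -0.04]
```

Call:
arm_command([
  [4.2,-2,0],
  [4.25,-2,0],
  [4.25,-2,0],
  [4.25,-2,0],
  [4.25,-2,0],
  [4.25,-1.9,0.2],
  [3.6,-1.7,0.2],
  [0,0,0],
  [0,0,0],
], twist=[0,0,0,0,0,0,0,0,0])

```text
time_s: 40.22
tool_pos: [0.6044, -0.1765, 0.1159]
tool_rot: [176.0, 1.6, -84.9]
force: [-0.1, 0.6, -0.5]
grip_width: 0.0175
```

```bash
python3 plan.py .6106 -.1795 .085 -85 2
python3 - <<'E'
from m import *
c=cam('wrist'); cv2.imwrite('pics/w15.png',c['img']); print(proj(c,np.array([.6106,-.1795,.056])))
rim(c,(.6106,-.1795,.056),.022)
h=cv2.cvtColor(c['img'],cv2.COLOR_BGR2HSV); z=telemetry.get_obs()['tool_pos'][2]-.0184+.014
for v in range(230,310,10):
    r=np.flatnonzero((h[v,:,0]<20)&(h[v,:,1]>130)); r=r[(r>240)&(r<400)]
    if len(r): print(v,r.min(),r.max(),((onz(c,r.min(),v,z)+onz(c,r.max(),v,z))/2).round(4))
b=((h[...,0]>95)&(h[...,0]<125)&(h[...,1]>80)).astype(np.uint8); b[300:]=0; b[:,:200]=0; b[:,440:]=0
k=max(cv2.findContours(b,0,1)[0],key=cv2.contourArea)[:,0]; print('blue',k.min(0),k.max(0))
E
```

```text
pose [ 0.6044 -0.1765  0.1159] yaw -84.87 w 0.0175 F [-0.1  0.6 -0.5] zaxis [-0.0715  0.0215 -0.9972] q [ 39.4  26.8 -33.5  88.5  14.4  73.5 -81.2]
[[0.22, -0.4, 1.51], [0.22, -0.4, 1.51]] [0.07, 0.07]
[327.88871487 240.42742465]
blue pred [327.9 240.4] R 40.8 ell [330.8 237. ] [37.6 42.7] -> [ 0.6127 -0.1808  0.056 ]
260 300 302 [ 0.623  -0.1674  0.1114]
270 283 283 [ 0.6177 -0.1604  0.1114]
280 324 335 [ 0.6151 -0.1799  0.1114]
290 307 337 [ 0.6101 -0.1772  0.1114]
blue [290 202] [369 269]
```

Call:
arm_command([
  [0.2,-0.5,1.5],
  [0.1,-0.3,1.5],
  [0,0,0],
  [0,0,0],
], twist=[0,0,0,0])

```text
time_s: 40.78
tool_pos: [0.6096, -0.1753, 0.0826]
tool_rot: [175.9, 1.6, -84.6]
force: [-1.2, -0.1, 0.2]
grip_width: 0.0178
```

```bash
python3 plan.py .6123 -.18 .08 -85 1
```

```text
pose [ 0.6096 -0.1753  0.0826] yaw -84.62 w 0.0178 F [-1.2 -0.1  0.2] zaxis [-0.0733  0.0211 -0.9971] q [ 38.6  29.1 -32.9  89.4  15.7  70.7 -81.9]
[[0.5, -0.24, 0.23]] [0.38]
```

Call:
arm_command([
  [0.5,-0.25,0.1],
  [0,0,0],
  [0,0,0],
], twist=[0,0,0])

```text
time_s: 41.15
tool_pos: [0.6133, -0.1807, 0.0823]
tool_rot: [176.0, 1.5, -84.6]
force: [-0.2, 0.4, -0.3]
grip_width: 0.0176
```

```bash
python3 plan.py .6123 -.18 .067 -85 1
python3 - <<'E'
from m import *
c=cam('wrist'); s=cam('side'); f=lambda im,u,v,r: cv2.resize(im[v-r:v+r,u-r:u+r],(400,400),interpolation=2)
cv2.imwrite('pics/w16.png',np.hstack([f(c['img'],320,260,100),f(s['img'],307,220,32)]))
E
```

```text
pose [ 0.6133 -0.1807  0.0823] yaw -84.63 w 0.0176 F [-0.2  0.4 -0.3] zaxis [-0.0715  0.0203 -0.9972] q [ 38.7  29.6 -32.7  88.7  15.9  70.8 -81.6]
[[-0.04, -0.01, 1.54]] [0.37]
```

View pics/w16.png

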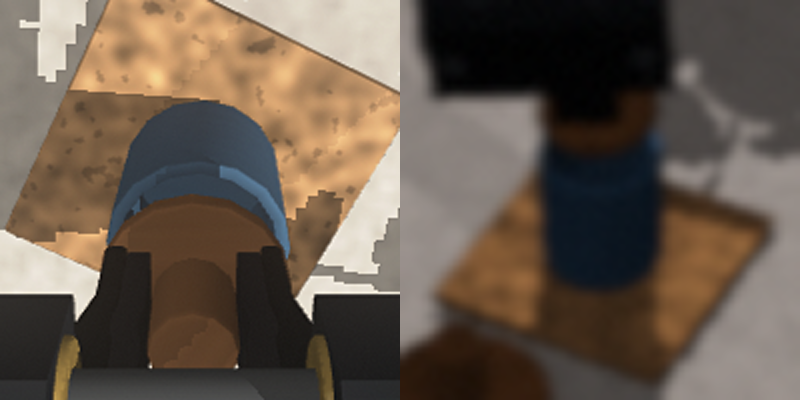

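Rim far edge is at about (318,241) with sides at u 274–365. The lid disc's far edge is at about (316,257.5). I'll compare the centres.

Run:
```python
from m import *
c=cam('wrist')
print('cup',onz(c,318,241,.056)-[.022,0,0],[onz(c,u,285,.056)[:2].round(4) for u in(274,365)])
print('lid',onz(c,316,257.5,.078)-[.021,0,0],[onz(c,u,285,.078)[:2].round(4) for u in (273.5,361)])
```

```text
cup [ 0.61010107 -0.17805418  0.056     ] [array([ 0.6075, -0.1594]), array([ 0.6121, -0.2023])]
lid [ 0.61266286 -0.17760643  0.078     ] [array([ 0.6193, -0.1611]), array([ 0.6232, -0.1974])]
```

Call:
arm_command([
  [0.05,0.15,0.5],
  [0,0,0.3],
  [0,0,0],
  [0,0,0],
], twist=[0,0,0,0])

```text
time_s: 41.8
tool_pos: [0.6107, -0.1811, 0.0735]
tool_rot: [176.0, 1.6, -84.6]
force: [0.2, 0.0, 0.1]
grip_width: 0.0176
```

```bash
python3 plan.py .6113 -.1810 .067 -85 1
```

```text
pose [ 0.6107 -0.1811  0.0735] yaw -84.62 w 0.0176 F [0.2 0.  0.1] zaxis [-0.0723  0.0203 -0.9972] q [ 38.7  29.9 -32.6  89.5  16.1  69.9 -81.7]
[[0.02, -0.1, 0.65]] [0.38]
```

Call:
arm_command([
  [0,-0.1,0.3],
  [0,0,0.3],
  [0,0,0],
  [0,0,0],
], twist=[0,0,0,0])

```text
time_s: 42.3
tool_pos: [0.6117, -0.1808, 0.0675]
tool_rot: [176.0, 1.5, -84.6]
force: [0.5, -0.4, -0.2]
grip_width: 0.0178
```

```bash
python3 plan.py .6113 -.1810 .067 -85 1
```

```text
pose [ 0.6117 -0.1808  0.0675] yaw -84.62 w 0.0178 F [ 0.5 -0.4 -0.2] zaxis [-0.0717  0.0201 -0.9972] q [ 38.6  30.3 -32.5  89.7  16.3  69.3 -81.9]
[[0.01, 0.03, 0.05]] [0.38]
```

Call:
arm_command([
  [0,0,0.1],
  [0,0,0],
  [0,0,0],
], twist=[0,0,0])

```text
time_s: 42.68
tool_pos: [0.6121, -0.181, 0.0674]
tool_rot: [176.1, 1.5, -84.6]
force: [0.1, 0.6, 2.2]
grip_width: 0.0174
```

Call:
arm_command([
  [0,0,0],
  [0,0,0],
  [0,0,0],
  [0,0,-1.5],
  [0,0,-4],
  [0,0,-4],
  [0,0,-3],
  [0,0,0],
  [0,0,0],
], twist=[0,0,0,0,0,0,0,0,0], grip=60)

```text
time_s: 43.8
tool_pos: [0.6213, -0.1831, 0.1986]
tool_rot: [176.2, 1.5, -84.6]
force: [-0.1, -0.3, -0.2]
grip_width: 0.0517
```

```bash
python3 - <<'E'
from m import *
c=cam('wrist'); t=cam('top'); s=cam('side')
e=rim(c,(.6106,-.18,.062),.021,'brown'); e=rim(c,(.6106,-.18,.062),.021,'blue')
h=cv2.cvtColor(c['img'],cv2.COLOR_BGR2HSV); u0,v0=proj(c,np.array([.6106,-.18,.062]))
u0=int(u0); print(u0,v0)
for u in (u0-8,u0,u0+12):
    print(u,[(v,*h[v,u].tolist()) for v in range(int(v0)-60,int(v0)+50,5)])
print(s['img'].shape, proj(s,np.array([.6106,-.18,.062])),proj(s,np.array([.6106,-.18,.086])))
hs=cv2.cvtColor(s['img'],cv2.COLOR_BGR2HSV); u=int(proj(s,np.array([.6106,-.18,.062]))[0])
print([(v,*hs[v,u].tolist()) for v in range(188,250,2)])
E
python3 plan.py .6113 -.1810 .2 -85 1
```

```text
brown pred [317.  222.2] R 29.2 ell [317.5 221.2] [37.1 39.8] -> [ 0.6114 -0.1803  0.062 ]
blue pred [317.  222.2] R 29.2 ell [321.9 209.2] [17.6 25.3] -> [ 0.6207 -0.1826  0.062 ]
316 222.20071653098682
308 [(162, 15, 120, 183), (167, 14, 119, 174), (172, 14, 122, 178), (177, 15, 110, 93), (182, 107, 36, 64), (187, 103, 37, 62), (192, 105, 68, 82), (197, 13, 137, 115), (202, 13, 143, 148), (207, 13, 144, 151), (212, 13, 143, 157), (217, 13, 119, 77), (222, 14, 116, 77), (227, 13, 139, 149), (232, 13, 141, 150), (237, 13, 136, 146), (242, 12, 133, 134), (247, 13, 131, 125), (252, 16, 28, 198), (257, 17, 31, 205), (262, 20, 29, 203), (267, 19, 31, 205)]
316 [(162, 15, 120, 176), (167, 15, 120, 163), (172, 15, 120, 166), (177, 106, 53, 63), (182, 110, 36, 63), (187, 108, 40, 64), (192, 104, 95, 123), (197, 13, 143, 150), (202, 13, 143, 148), (207, 13, 143, 153), (212, 13, 142, 144), (217, 12, 119, 77), (222, 13, 126, 85), (227, 13, 139, 149), (232, 13, 138, 144), (237, 13, 135, 140), (242, 13, 136, 144), (247, 13, 130, 129), (252, 15, 121, 183), (257, 18, 28, 209), (262, 19, 30, 204), 
[... 653 characters left out ...]
98, 11, 40, 139), (200, 12, 154, 106), (202, 12, 184, 101), (204, 12, 184, 65), (206, 13, 198, 36), (208, 12, 182, 35), (210, 12, 188, 34), (212, 11, 180, 41), (214, 12, 188, 46), (216, 12, 179, 40), (218, 120, 38, 27), (220, 106, 151, 32), (222, 105, 159, 32), (224, 106, 156, 31), (226, 107, 159, 32), (228, 105, 170, 30), (230, 107, 159, 32), (232, 104, 156, 31), (234, 8, 60, 34), (236, 13, 156, 59), (238, 14, 154, 58), (240, 14, 155, 56), (242, 14, 158, 55), (244, 15, 150, 56), (246, 11, 62, 58), (248, 13, 25, 72)]
pose [ 0.6211 -0.1831  0.1979] yaw -84.59 w 0.0525 F [ 0.3  0.4 -0.2] zaxis [-0.0702  0.0203 -0.9973] q [ 38.9  25.6 -34.   80.3  13.4  82.5 -79.7]
[[-0.31, 0.97, -0.14]] [0.41]
```

Run:
```python
from m import *
c=cam('wrist'); s=cam('side'); t=cam('top')
h=cv2.cvtColor(cv2.GaussianBlur(c['img'],(3,3),0),cv2.COLOR_BGR2HSV); m=((h[...,0]<15)&(h[...,1]>126)).astype(np.uint8)
yy,xx=np.mgrid[:480,:640]; m[np.hypot(xx-317,yy-222)>36]=0; m=cv2.morphologyEx(cv2.morphologyEx(m,cv2.MORPH_OPEN,np.ones((3,3))),cv2.MORPH_CLOSE,np.ones((9,9)))
k=cv2.convexHull(max(cv2.findContours(m,0,1)[0],key=cv2.contourArea)); e=cv2.fitEllipse(k); print('disc',np.round(e[0],1),np.array(e[1])/2,onz(c,*e[0],.062).round(4))
print('pred disc far/near',[proj(c,np.array([.6106+d,-.18,.062])).round(1) for d in (.021,-.021)],'L/R',[proj(c,np.array([.6106,-.18+d,.062])).round(1) for d in (.021,-.021)])
print('side: disc near bottom',proj(s,np.array([.61,-.159,.056])).round(1),'knob top far',proj(s,np.array([.61,-.189,.086])).round(1))
for n,P,z in (('biglid',(.6285,-.013),.106),('king',(.7694,.0566),.05)):
    print(n,proj(t,np.array([*P,z])).round(1))
rim(s,(.6285,-.013,.106),.028,'brown'); rim(t,(.6285,-.013,.106),.028,'brown')
# bystanders: difference against first side/top pictures
for nm,im,boxes in (('top',t['img'],{'king':(215,110,265,145),'greens':(190,295,276,362),'pink':(100,195,136,230)}),('side',s['img'],{'king':(185,275,220,335),'plant':(305,80,368,175),'pink':(240,425,285,466)})):
    o=cv2.imread(f'pics/{nm}0.png')
    for b,(x0,y0,x1,y1) in boxes.items(): print(nm,b,'meandiff',cv2.absdiff(o,im)[y0:y1,x0:x1].mean().round(1))
```

```text
disc [317.8 221.8] [26.96661186 27.80322456] [ 0.6109 -0.1804  0.062 ]
pred disc far/near [array([320. , 193.9]), array([314.5, 248.9])] L/R [array([288. , 219.2]), array([346.3, 224.9])]
side: disc near bottom [305.1 219. ] knob top far [306.8 199. ]
biglid [280.6 198.3]
king [248.6 129.9]
brown pred [283.1 251.9] R 15.1 ell [285.6 248. ] [14.3 16.6] -> [ 0.6256 -0.0234  0.106 ]
brown pred [280.6 198.3] R 15.7 ell [281.3 200.2] [15.1 20.7] -> [ 0.6251 -0.0145  0.106 ]
top king meandiff 21.9
top greens meandiff 47.8
top pink meandiff 33.9
side king meandiff 3.1
side plant meandiff 19.0
side pink meandiff 45.2
```

Lid disc edges match a seated, centred lid: far/near v ≈194.5/250 against predicted 193.9/248.9. I'll raise the arm clear and check the bystanders by colour centroid.

Call:
arm_command([
  [0,1,-4],
  [0,1,-4],
  [0,1,-3],
  [0,0,0],
  [0,0,0],
], twist=[0,0,0,0,0])

```text
time_s: 44.72
tool_pos: [0.5971, -0.1882, 0.308]
tool_rot: [175.7, 1.8, -84.6]
force: [0.4, -0.6, 0.4]
grip_width: 0.0524
```

Run:
```python
from m import *
for nm,boxes in (('top',{'plant':(480,180,590,280,'g'),'king':(236,112,265,145,'d')}),('side',{'plant':(305,80,368,140,'g'),'king':(188,275,214,315,'d'),'big stack blue':(255,240,320,300,'b')})):
    o=cv2.imread(f'pics/{nm}0.png'); n=cam(nm)['img']
    for b,(x0,y0,x1,y1,k) in boxes.items():
        r=[]
        for im in (o,n):
            h=cv2.cvtColor(im[y0:y1,x0:x1],cv2.COLOR_BGR2HSV); m={'g':(h[...,0]>40)&(h[...,0]<95)&(h[...,1]>70),'d':h[...,2]<45,'b':(h[...,0]>95)&(h[...,0]<125)&(h[...,1]>80)}[k]
            ys,xs=np.nonzero(m); r.append((len(xs),(xs.mean()+x0).round(1) if len(xs) else 0,(ys.mean()+y0).round(1) if len(xs) else 0))
        print(nm,b,*r)
c=cam('wrist'); circ=rim(c,(.6109,-.1804,.062),.021,'brown'); rim(c,(.6285,-.013,.106),.028,'brown'); print(telemetry.get_obs()['time_s'],telemetry.get_obs()['tool_pos'])
```

```text
top plant (4182, np.float64(530.2), np.float64(231.8)) (3175, np.float64(539.0), np.float64(233.1))
top king (248, np.float64(248.7), np.float64(131.0)) (119, np.float64(247.5), np.float64(132.0))
side plant (968, np.float64(337.7), np.float64(113.6)) (1018, np.float64(335.5), np.float64(112.1))
side king (302, np.float64(202.8), np.float64(298.0)) (297, np.float64(202.8), np.float64(298.1))
side big stack blue (0, 0, 0) (624, np.float64(286.2), np.float64(282.4))
brown pred [318.7 156.5] R 22.1 ell [318.6 156.5] [29.5 29.9] -> [ 0.6109 -0.1804  0.062 ]
brown pred [116.6 125.2] R 30.1 ell [118.  125.3] [31.2 36.4] -> [ 0.6285 -0.0142  0.106 ]
44.875 [ 0.59711692 -0.18809054  0.30788677]
```

Run:
```python
from m import *
for nm,(x0,y0,x1,y1) in (('top',(480,180,590,280)),('side',(305,80,368,140))):
    for im in (cv2.imread(f'pics/{nm}0.png'),cam(nm)['img']):
        h=cv2.cvtColor(im[y0:y1,x0:x1],cv2.COLOR_BGR2HSV); ys,xs=np.nonzero((h[...,0]>40)&(h[...,0]<95)&(h[...,1]>70)); print(nm,xs.min()+x0,xs.max()+x0,ys.min()+y0,ys.max()+y0)
    a,b=[cv2.cvtColor(q[y0:y1,(540 if nm=='top' else x0):x1],6) for q in (cv2.imread(f'pics/{nm}0.png'),cam(nm)['img'])]; print('shift',cv2.phaseCorrelate(a.astype(float),b.astype(float)))
o=cv2.imread('pics/side0.png')[140:175,312:362];n=cam('side')['img'][140:175,312:362]; print('pot diff',cv2.absdiff(o,n).mean())
```

```text
top 489 573 193 270
top 507 573 193 270
shift ((0.07003730783427997, 0.03294114539607307), 0.9011126756288402)
side 312 362 94 133
side 305 362 80 134
shift ((0.09591496611154327, -0.06983951030204594), 0.6397098397421075)
pot diff 3.5481904761904763
```

The plant and king haven't moved, so I'm handing in.

```bash
python3 -c "
from cell import env
print(env.sign_off())"
```

```text
the job is handed in; nothing more can be done
None
```

The tea things are laid out in the order you asked, each released before the next was taken, and the job is handed in. It took about 45 s of robot time and no force reading went above about 2 N.

Last checks, in metres:

| Thing | Measured centre (x, y) | Should be at |
|---|---|---|
| Big cup on round coaster | (.628, -.011) | coaster centre (.629, -.0125) |
| Infuser | collar about 1 px from the predicted seated position; flange looked flush on the rim | on the big cup |
| Big lid | (.6286, -.0129) | infuser collar, about (.6285, -.0135) |
| Small cup on square coaster | (.6106, -.1794) | coaster centre (.610, -.180) |
| Small lid | (.6109, -.1804); edges within about 1.5 px of a level, seated lid | on the small cup |

- **Bystanders:** the king's side-view centroid is unchanged, and the plant's image shift is under 0.1 px.
- **Checks that disagreed:**
  - The last brown-mask fits from the top and side cameras put the big lid 3–11 mm off. Its knob and the cork around it spoil that mask, so I trusted the wrist view and the picture taken after release.
  - Comparing whole picture patches for the bystanders was mostly useless because the arm and its shadow were in view, so I relied on centroids and image shift.
- **Arm tilt:** the tool drifted up to 4.3° off vertical during the moves. I turned the grip for the infuser and both lids so the lean did not tip them. The final pictures and edge measurements show no tilt in anything placed.

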